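# Stow the stripped cylinder parts in their kit-tray inserts

## Robot

A 7-joint arm with a two-finger parallel gripper is mounted at the origin on the work surface. World frame = base frame: x ahead of the robot, y to its left, z up, the work surface at z = 0. Lengths are in m, angles in rad, forces in N, time in s.
With the tool pointing down it reaches from about 0.425 to 0.925 m from the base axis. Payload 6.8 kg.
Tool frame: the origin (TCP) lies between the finger pads; the fingertips stand 8 mm ahead of it and the grasp point (between the pads) lies 11 mm behind it; z points along the fingers, y is the direction in which the jaws open and shut (so a half turn about z gives the same grasp; the last joint's range is limited). The gripper opens to 85 mm and grips with 20 to 120 N. Pads are 22 mm wide; open, the fingers measure 114 mm over their backs; the gripper's body (76 mm by 85 mm) begins 54 mm behind the grasp point. The pads swing forward as they close: fully open they stand 13 mm farther back than shut.
Start: joints at [1.02, 0.477, 0.022, 1.555, -0.011, 1.109, -0.083], TCP at [0.289, -0.61, 0.215] pointing down, gripper open.
Joint ranges: [-2.96, 2.96], [-0.34, 2.1], [-1.41, 1.46], [0.24, 2.44], [-1.37, 4.51], [0.17, 1.92], [-2.96, 2.96]. Speed limits (rad/s): [2.39, 2.39, 3.14, 3.14, 3.14, 3.14, 3.14].

## Interface

Orientations are given as [roll, pitch, yaw] about the fixed x, y, z axes, in that order (R = Rz(yaw) Ry(pitch) Rx(roll)).
In Python, from plant import manip gives the robot as it stands.
- The arm moves only by the tool play_rows, never from a script. Its argument "commands" is a list of rows, each an object of numbers: "x", "y", "z": the shift along the tool's x, y, z in m; "rx", "ry", "rz": the turn, a rotation vector about the tool's x, y, z in rad. A call has 1 to 12 rows; each row is the pose to reach, as a shift and turn from the pose commanded when the call began, along the tool's axes at that moment; what a row does not reach only later rows make up. A row lasts 1/12 s, in which the tool goes at most 41.7 mm and 7.16 degrees, less where a joint would pass 70% of its speed; a pose out of reach is approached as far as the arm can. A call with a gripper value outside its range is refused whole. "jaw" is the opening in per cent of the stroke, from 0 (shut) to 100 (fully open), set as the call begins (left out, the last holds). The fingers move at their own pace and stop on an object; "force" is the grip in N (left out, the last holds). Time passes only in rows, so rows that repeat a pose let the fingers close. It gives the time, the measured TCP pose, the force and the opening at its end, in the units of the state.
- manip.sense(): the state, without advancing time (a new reading comes with each control period).
- manip.capture(name): name is "scene" or "top"; returns a dict with "image" (480x640x3 uint8, red, green, blue), "fx", "fy", "cx", "cy" (pixels), "k1" (the pictures are not rectified: a ray, as slopes to the right and down, at radius r is drawn at 1 + k1 r^2 times it, then the intrinsics apply), "rvec" (rotation vector, rad) and "tvec" (3), from world to camera coordinates, as OpenCV has them. Camera axes: x right, y down, z forward; pixel columns grow to the right and rows downward; lengths in m; the calibration is good to about 2 mm. A picture is of the moment at which its call begins. There is no depth.
- manip.finish_job(): hands the job in, once; it reports no verdict.
The state is a dict: "time": time; "joint_pos": joint angles; "qd": joint speeds; "joint_torque": joint torques, N m; "tcp_pos": TCP position; "tool_rot": TCP orientation; "contact_force": force on the tool from outside, world axes, zero at the start; "moment": the same for the moment, N m; "width": opening from 0.0 (shut) to 1.0 (fully open).
Only numpy, scipy, OpenCV 4.12 (cv2) and the standard library are available. Lean on these libraries where they do the work, as an engineer would, in place of code of your own. Each camera call takes 0.05 s, during which the arm holds its last target.

## Task

The cylinder has been stripped: put its blackened pivot pin, its orange bumper and its two brass fittings away in the kit tray, each in the one insert whose pocket is cut to its shape and size. The pin lies along its slot, the bumper lies flat, and each fitting stands upright on its threaded end in the six-sided pocket of its own size; all rest fully down on the pocket floors.

Things in the scene. Friction and masses are not known exactly. Their poses are not given: they have to be found in the camera images.
- pin: Blackened steel pivot pin lying on the bench: 90 mm long, 20 mm in diameter, with a 20 x 20 mm square head 12 mm long at one end so that it lies level and does not roll; about 0.2 kg. Origin: on its axis at mid length, 10 mm above what it lies on; x runs along the pin, away from the head. Either end may point either way in its slot.
- bumper: Orange polyurethane bumper, a round disc lying flat: 50 mm in diameter, straight-sided from 2 to 18 mm height and tapering to 40 mm diameter at its 25 mm high top, steel disc in the middle of the top; about 60 g. Origin: middle of its underside, z up.
- fitting_large: Larger brass push-in fitting, standing on its threaded end: 44 mm tall; from below, 21 mm diameter thread 12 mm high, hexagon 28 mm across flats from 12 to 24 mm height, round body 24 mm diameter from 24 to 40 mm, 18 mm collar on top; about 0.11 kg. Origin: middle of its foot, z up; one pair of hexagon flats faces its x and -x.
- fitting_small: Smaller brass push-in fitting, standing on its threaded end: 32 mm tall; from below, 16.5 mm diameter thread 9 mm high, hexagon 19 mm across flats from 9 to 18 mm height, round body 17 mm diameter from 18 to 28 mm, 11 mm collar on top; about 45 g. Origin: middle of its foot, z up; one pair of hexagon flats faces its x and -x.
- insert_pin: Fixed tray insert for the pivot pin: a straight slot, 106 mm long (along x) and 36 mm wide, 5 mm deep with a white floor, in a grey plastic block 139 x 99 mm; the four blocks lie two by two, in any order, in a shallow grey steel tray. Origin: middle of the pocket floor, 9 mm above the bench; z up, x along the block's long side. The block's top is 5 mm and the tray rim 8 mm above the origin.
- insert_bumper: Fixed tray insert for the bumper: a round pocket 66 mm in diameter, 5 mm deep with a white floor, in a grey plastic block 139 x 99 mm; the four blocks lie two by two, in any order, in a shallow grey steel tray. Origin: middle of the pocket floor, 9 mm above the bench; z up, x along the block's long side. The block's top is 5 mm and the tray rim 8 mm above the origin.
- insert_large: Fixed tray insert for the larger brass fitting: a six-sided pocket 44 mm across flats, 5 mm deep with a white floor, in a grey plastic block 139 x 99 mm; the four blocks lie two by two, in any order, in a shallow grey steel tray. Origin: middle of the pocket floor, 9 mm above the bench; z up, x along the block's long side. The block's top is 5 mm and the tray rim 8 mm above the origin.
- insert_small: Fixed tray insert for the smaller brass fitting: a six-sided pocket 35 mm across flats, 5 mm deep with a white floor, in a grey plastic block 139 x 99 mm; the four blocks lie two by two, in any order, in a shallow grey steel tray. Origin: middle of the pocket floor, 9 mm above the bench; z up, x along the block's long side. The block's top is 5 mm and the tray rim 8 mm above the origin.
Mind the look-alikes: they are no part of the job. Leave any turquoise look-alike of the insert_bumper alone.

How it is judged:
At the end, for the whole second after the job is handed in: All four parts released, at rest on the pocket floors (3 mm) of their own inserts: pin within 13 mm of the slot middle and 14 degrees of its line, bumper flat within 13 mm, fittings upright (6 degrees), thread down, within 16 mm (horizontal distance between pin and insert_pin below 0.013 m and z of pin in the frame of insert_pin between 0.007 and 0.013 m and linear speed of each of pin, bumper, fitting_large, fitting_small below 0.02 m/s and angular speed of each of pin, bumper, fitting_large, fitting_small below 0.2 rad/s and angle between the x axis of pin and the x axis of insert_pin, either way round below 0.25 rad and horizontal distance between bumper and insert_bumper below 0.013 m and z of bumper in the frame of insert_bumper between -0.003 and 0.003 m and angle between each of bumper, fitting_large, fitting_small's own z axis and vertical below 0.1 rad and horizontal distance between fitting_large and insert_large below 0.016 m and z of fitting_large in the frame of insert_large between -0.003 and 0.003 m and horizontal distance between fitting_small and insert_small below 0.016 m and z of fitting_small in the frame of insert_small between -0.003 and 0.003 m); the robot touches nothing.
It also fails if it takes over 99 s, if anything falls off the work surface, if the arm or the gripper's body presses on something with over 40 N, if the wrist force passes 120 N, or if a joint passes its speed limit or range.

## Working session

There is one attempt and no reset: what is moved stays moved. The work goes in short steps, Python scripts to look and compute and a tool call to move; the robot and the scene stay as the last step left them, time stands still between calls to the robot, and variables do not carry over. Pictures are saved under pics/ and viewed, and the job is handed in when it is done.

Besides the shell and the picture viewer there is one more tool, called after ">>>" as name(argument=value, ...), one argument or row to a line, values as JSON. play_rows: Moves the arm, as the interface text tells. Its arguments: {"type":"object","properties":{"commands":{"type":"array"},"jaw":{"type":"number"},"force":{"type":"number"}},"required":["commands"]}

```bash
ls; mkdir -p pics; python3 - <<'E'
from plant import manip
import cv2,numpy as np
s=manip.sense();print(s)
for n in("scene","top"):
    c=manip.capture(n);cv2.imwrite(f"pics/{n}0.png",c["image"][:,:,::-1])
    print({k:v for k,v in c.items() if k!="image"})
    import pickle;pickle.dump(c,open(f"{n}0.pkl","wb"))
E
```

```text
pics
{'time': 0.0, 'joint_pos': array([ 1.01994389,  0.47780683,  0.02237102,  1.55646267, -0.01151412,
        1.10929527, -0.08308317]), 'qd': array([ 0.00245755,  0.00070129, -0.00123924, -0.00021806, -0.00082442,
       -0.0012368 , -0.00021835]), 'joint_torque': array([-8.39477943e-04, -5.96447468e+01,  1.60735600e+00, -2.81189042e+01,
        1.23822302e-02,  9.37973469e-03,  1.31543768e-06]), 'tcp_pos': array([ 0.28889045, -0.60936136,  0.2141171 ]), 'tool_rot': array([-3.13975436e+00,  1.39233093e-04,  4.42756780e-01]), 'contact_force': array([ 0.64581587, -0.12625906, -0.40201041]), 'moment': array([ 0.01734575, -0.00806011,  0.01182217]), 'width': 0.9996582689924414}
{'fx': 587.6991155519013, 'fy': 587.6991155519013, 'cx': 319.35643015180995, 'cy': 234.86560540366676, 'k1': 0.014446975400844667, 'rvec': array([ 2.00009307,  1.49385743, -0.6013271 ]), 'tvec': array([-0.13654337, -0.27320753,  1.34461399])}
{'fx': 557.2812247211178, 'fy': 557.2812247211178, 'cx': 310.4198030748607, 'cy': 239.97810808137757, 'k1': -0.011595183549549151, 'rvec': array([ 2.16747652, -2.19003329,  0.0250383 ]), 'tvec': array([0.01947753, 0.44047296, 1.10079059])}
```

View pics/scene0.png

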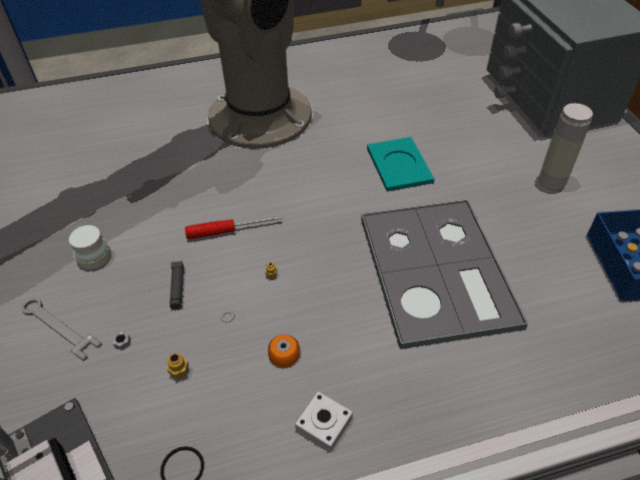

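View pics/top0.png

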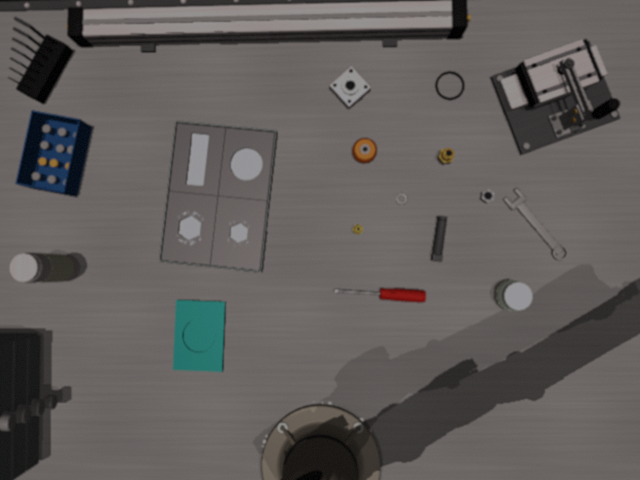

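Candidates in the top image:
- **Pin:** black pin (439,238), as opposed to the screwdriver (400,295).
- **Bumper:** orange disc (365,150), as opposed to the white flange (350,87).
- **Fittings:** brass pieces at (446,156), larger, and (357,229), smaller. The steel nut (488,196) is not one of them.
- **Pockets:** slot (198,160), round (247,164), large hexagon (190,228), small hexagon (239,232). The turquoise block (200,335) is to be left alone.

Next I take a close crop and measure.

```bash
cat > h.py <<'E'
import numpy as np,cv2,pickle
def rays(c,uv):
    uv=np.atleast_2d(np.array(uv,float)); d=np.array([c["k1"],0,0,0,0.])
    K=np.array([[c["fx"],0,c["cx"]],[0,c["fy"],c["cy"]],[0,0,1]])
    n=cv2.undistortPoints(uv.reshape(-1,1,2),K,d).reshape(-1,2)
    R=cv2.Rodrigues(c["rvec"])[0]; o=-R.T@c["tvec"]
    D=np.c_[n,np.ones(len(n))]@R
    return o,D/np.linalg.norm(D,axis=1)[:,None]
def onplane(c,uv,z):
    o,D=rays(c,uv); return o+D*((z-o[2])/D[:,2])[:,None]
def tri(c1,u1,c2,u2):
    o1,D1=rays(c1,u1);o2,D2=rays(c2,u2);d1,d2=D1[0],D2[0]
    A=np.c_[d1,-d2];t=np.linalg.lstsq(A,o2-o1,rcond=None)[0]
    p,q=o1+t[0]*d1,o2+t[1]*d2
    return (p+q)/2,np.linalg.norm(p-q)
def load(n):return pickle.load(open(n,"rb"))
def crop(im,x0,y0,x1,y1,s,fn):
    cv2.imwrite(fn,cv2.resize(im[y0:y1,x0:x1,::-1],None,fx=s,fy=s,interpolation=cv2.INTER_CUBIC))
E
python3 - <<'E'
from h import *
t,s=load("top0.pkl"),load("scene0.pkl")
crop(t["image"],330,120,500,270,4,"pics/t_parts.png")
crop(s["image"],150,215,310,390,3.4,"pics/s_parts.png")
def cand(c,f,lo,hi,box,amin):
    hsv=cv2.cvtColor(c["image"],cv2.COLOR_RGB2HSV); m=cv2.inRange(hsv,lo,hi)
    mm=np.zeros_like(m);x0,y0,x1,y1=box;mm[y0:y1,x0:x1]=m[y0:y1,x0:x1]
    n,l,st,ce=cv2.connectedComponentsWithStats(mm)
    for i in range(1,n):
        if st[i,4]>amin: 
            r=cv2.minAreaRect(np.argwhere(l==i)[:,::-1].astype(np.float32))
            print(f,st[i],ce[i].round(1),[np.round(x,1) for x in r])
cand(t,"t brass/or",(5,110,50),(35,255,255),(330,120,500,270),8)
cand(s,"s brass/or",(5,110,50),(35,255,255),(150,215,310,390),8)
cand(t,"t white",(0,0,150),(180,60,255),(160,120,280,275),50)
cand(s,"s white",(0,0,170),(180,60,255),(360,200,525,345),50)
cand(t,"t pin",(0,0,0),(180,255,50),(420,205,460,270),50)
cand(s,"s pin",(0,0,0),(180,255,80),(160,255,195,315),50)
E
```

```text
t brass/or [353 138  24  25 386] [364.1 150.4] [array([364.5, 150. ]), array([24., 23.]), np.float64(90.0)]
t brass/or [438 148  16  15 169] [445.7 155.4] [array([445.5, 155. ]), array([14., 15.]), np.float64(90.0)]
t brass/or [353 225   9   9  63] [357.3 229. ] [array([357.5, 229. ]), array([7.8, 7.8]), np.float64(45.0)]
s brass/or [266 263  11  16 143] [270.8 270.3] [array([271. , 270.5]), array([15., 10.]), np.float64(90.0)]
s brass/or [268 334  32  34 731] [283.6 351.4] [array([283.5, 350.5]), array([33., 31.]), np.float64(90.0)]
s brass/or [167 354  21  24 361] [177.3 366.3] [array([177. , 365.5]), array([23., 20.]), np.float64(90.0)]
t white [188 135  20  49 679] [197.5 159.3] [array([197.5, 159.4]), array([14.1, 48.3]), np.float64(6.2)]
t white [232 150  29  29 663] [246.2 164. ] [array([246., 164.]), array([28., 28.]), np.float64(90.0)]
t white [180 218  20  20 295] [189.6 227.5] [array([189.6, 227.5]), array([18.1, 19.4]), np.float64(6.3)]
t white [232 225  15  16 180] [238.7 232.6] [array([239. , 232.5]), array([15., 14.]), np.float64(90.0)]
s white [440 225  25  17 281] [451.9 232.7] [array([452. , 232.6]), array([24.5, 14.3]), np.float64(14.0)]
s white [390 234  19  13 175] [398.6 240.1] [array([398.9, 240.2]), array([18.4, 11.2]), np.float64(14.0)]
s white [460 270  39  50 933] [478.8 294.6] [array([479. , 294.3]), array([55.8, 18.4]), np.float64(67.1)]
s white [401 288  39  30 884] [420.3 302.4] [array([420. , 302.5]), array([29., 38.]), np.float64(90.0)]
t pin [431 217  15  43 220] [437.8 237.1] [array([438.5, 238.4]), array([ 9.6, 42.7]), np.float64(9.0)]
s pin [170 262  15  48 579] [176.7 285.7] [array([176.9, 285.5]), array([13.2, 47.3]), np.float64(1.9)]
```

View pics/t_parts.png

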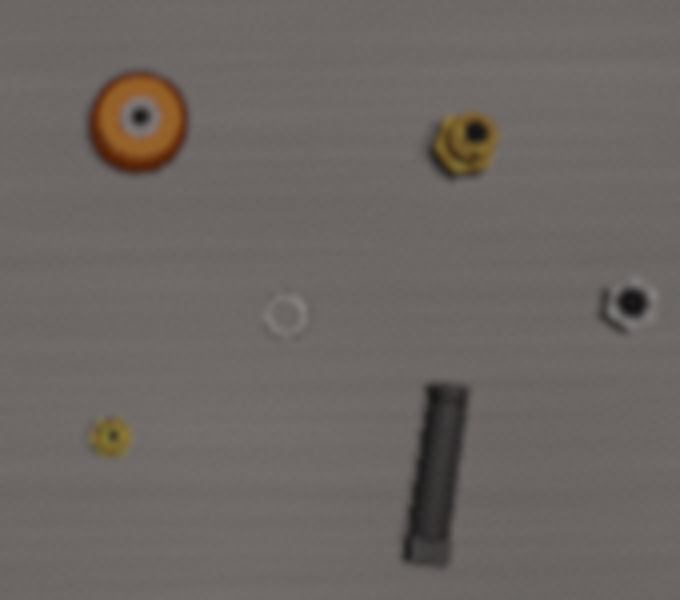

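View pics/s_parts.png

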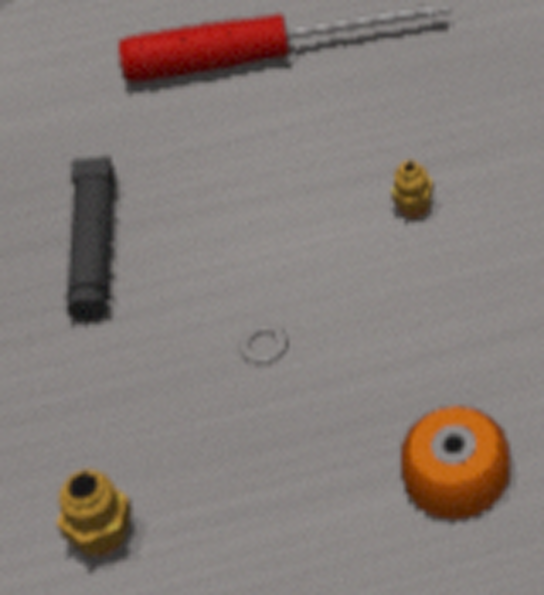

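```bash
python3 - <<'E'
from h import *
t,s=load("top0.pkl"),load("scene0.pkl")
f=lambda c,x0,y0,k:[(c[0]+.5)/k-.5+x0,(c[1]+.5)/k-.5+y0]
T=lambda *c:f(c,330,120,4); S=lambda *c:f(c,150,215,3.4)
P=[("large top .044",T(477,132),S(83,485)),("small top .032",T(112,436),S(409,167)),("bumper top .025",T(140,117),S(454,443)),
("pin head mid top",T(429,552),S(93,175)),("pin far",T(447,388),S(89,292)),
("slot",(197.5,159.4),(479,294.4)),("round",(246.1,164),(420.2,302.4)),("hexL",(189.6,227.5),(451.95,232.6)),("hexS",(238.8,232.5),(398.75,240.15))]
for n,a,b in P:
    p,e=tri(t,a,s,b);z=p[2]
    print(n,p.round(4),"gap",round(e,4),"| top@z",onplane(t,a,z)[0].round(4))
for n,a,b,z in [("large",*P[0][1:],.044),("small",*P[1][1:],.032),("bumper",*P[2][1:],.025),("slot",*P[5][1:],.009),("round",*P[6][1:],.009),("hL",*P[7][1:],.009),("hS",*P[8][1:],.009)]:
    print(n,onplane(t,a,z)[0,:2].round(4),onplane(s,b,z)[0,:2].round(4))
m=cv2.inRange(cv2.cvtColor(t["image"],cv2.COLOR_RGB2HSV),(0,0,150),(180,60,255))
def ang(a):  return np.degrees(np.arctan2(*(a[1]-a[0])[[1,0]]))
# slot direction
l=cv2.connectedComponents(m)[1];L=l[159,197];pts=np.argwhere(l==L)[:,::-1].astype(float)
q=onplane(t,pts,.009)[:,:2]; w,v=np.linalg.eigh(np.cov(q.T));print("slot dir",np.degrees(np.arctan2(v[1,1],v[0,1])))
h=onplane(t,[T(427,564),T(447,386)],.01);print("pin top",h.round(4),ang(h[:,:2]),h.mean(0))
# hex boundaries sizes / angle of brass hexes
E
```

```text
large top .044 [ 0.6061 -0.2565  0.043 ] gap 0.0011 | top@z [ 0.6061 -0.2571  0.043 ]
small top .032 [ 0.461  -0.0784  0.0296] gap 0.0003 | top@z [ 0.461  -0.0785  0.0296]
bumper top .025 [ 0.6204 -0.0945  0.0236] gap 0.0011 | top@z [ 0.6203 -0.095   0.0236]
pin head mid top [ 0.4029 -0.2347  0.0112] gap 0.0016 | top@z [ 0.4029 -0.2355  0.0112]
pin far [ 0.4836 -0.2442  0.0191] gap 0.0008 | top@z [ 0.4836 -0.2446  0.0191]
slot [0.6085 0.2448 0.0054] gap 0.0017 | top@z [0.6082 0.244  0.0054]
round [0.5968 0.1444 0.0076] gap 0.0005 | top@z [0.5967 0.1441 0.0076]
hexL [0.469  0.2596 0.0087] gap 0.0011 | top@z [0.4688 0.259  0.0087]
hexS [0.4577 0.1599 0.0086] gap 0.0015 | top@z [0.4575 0.1592 0.0086]
large [ 0.6059 -0.2568] [ 0.6069 -0.2558]
small [ 0.4608 -0.0784] [ 0.463  -0.0784]
bumper [ 0.62   -0.0949] [ 0.6214 -0.0941]
slot [0.6075 0.2431] [0.6108 0.2439]
round [0.5964 0.1439] [0.5977 0.1441]
hL [0.4688 0.259 ] [0.4693 0.26  ]
hS [0.4575 0.1591] [0.4581 0.1605]
slot dir 173.77327032304848
pin top [[ 0.3969 -0.2347  0.01  ]
 [ 0.4854 -0.2465  0.01  ]] -7.610830538745982 [ 0.44118938 -0.24056934  0.01      ]
```

The crops show all four parts standing or lying as described. The heights agree across the two views: 43, 30, 24 and 19 mm for the tops, about 8 mm for the floors. The larger fitting goes first, with tool yaw about -0.12, which also suits the pin and its slot.

```bash
cat > d.py <<'E'
import sys,numpy as np
from scipy.spatial.transform import Rotation as Ro
from plant import manip
s=manip.sense();p=s["tcp_pos"];R=Ro.from_euler("xyz",s["tool_rot"])
print("t",round(s["time"],2),"tcp",p.round(4),"rot",s["tool_rot"].round(3),"F",s["contact_force"].round(1),"w",round(s["width"],3))
a=list(map(float,sys.argv[1:]))
for i in range(0,len(a),4):
    g=a[i:i+4];G=Ro.from_euler("xyz",[np.pi,0,g[3]])
    print(g,"shift",R.inv().apply(np.array(g[:3])-p).round(4),"turn",(R.inv()*G).as_rotvec().round(4))
E
python3 d.py .6064 -.2563 .12 -.12 .6064 -.2563 .034 -.12
```

```text
t 0.1 tcp [ 0.289  -0.6094  0.2142] rot [-3.14   0.     0.443] F [ 0.7 -0.1  0.5] w 1.001
[0.6064, -0.2563, 0.12, -0.12] shift [ 0.4381 -0.1829  0.0945] turn [-0.0016  0.0006  0.5628]
[0.6064, -0.2563, 0.034, -0.12] shift [ 0.4381 -0.1827  0.1805] turn [-0.0016  0.0006  0.5628]
```

>>> play_rows(
  commands=[
    {"x": 0.438,"y": -0.183,"z": 0.0945,"rx": -0.0016,"ry": 0.0006,"rz": 0.563},
    {"x": 0.438,"y": -0.183,"z": 0.0945,"rx": -0.0016,"ry": 0.0006,"rz": 0.563},
    {"x": 0.438,"y": -0.183,"z": 0.0945,"rx": -0.0016,"ry": 0.0006,"rz": 0.563},
    {"x": 0.438,"y": -0.183,"z": 0.0945,"rx": -0.0016,"ry": 0.0006,"rz": 0.563},
    {"x": 0.438,"y": -0.183,"z": 0.0945,"rx": -0.0016,"ry": 0.0006,"rz": 0.563},
    {"x": 0.438,"y": -0.183,"z": 0.0945,"rx": -0.0016,"ry": 0.0006,"rz": 0.563},
    {"x": 0.438,"y": -0.183,"z": 0.0945,"rx": -0.0016,"ry": 0.0006,"rz": 0.563},
    {"x": 0.438,"y": -0.183,"z": 0.0945,"rx": -0.0016,"ry": 0.0006,"rz": 0.563},
    {"x": 0.438,"y": -0.183,"z": 0.0945,"rx": -0.0016,"ry": 0.0006,"rz": 0.563},
    {"x": 0.438,"y": -0.183,"z": 0.0945,"rx": -0.0016,"ry": 0.0006,"rz": 0.563},
    {"x": 0.438,"y": -0.183,"z": 0.0945,"rx": -0.0016,"ry": 0.0006,"rz": 0.563},
    {"x": 0.438,"y": -0.183,"z": 0.0945,"rx": -0.0016,"ry": 0.0006,"rz": 0.563},
  ],
  jaw=100,
  force=40,
)

```text
time: 1.1
tcp_pos: [0.6092, -0.2512, 0.1193]
tool_rot: [-3.14, -0.001, -0.115]
contact_force: [-0.6, 0.6, -0.2]
width: 1.0
```

```bash
python3 d.py .6064 -.2563 .12 -.12 .6064 -.2563 .034 -.12
```

```text
t 1.1 tcp [ 0.6092 -0.2512  0.1193] rot [-3.14e+00 -1.00e-03 -1.15e-01] F [-0.6  0.6 -0.2] w 1.0
[0.6064, -0.2563, 0.12, -0.12] shift [-0.0022  0.0054 -0.0008] turn [-0.0014 -0.0006  0.0047]
[0.6064, -0.2563, 0.034, -0.12] shift [-0.0022  0.0055  0.0852] turn [-0.0014 -0.0006  0.0047]
```

>>> play_rows(
  commands=[
    {"z": 0},
    {"z": 0},
    {"z": 0.02},
    {"z": 0.02},
    {"z": 0.02},
  ],
)

```text
invalid input at $.commands[0]: expected keys x, y, z, rx, ry, rz
```

```bash
python3 d.py .6064 -.2563 .034 -.12
python3 - <<'E'
from h import *
from plant import manip
c=manip.capture("scene");crop(c["image"],100,250,300,420,4,"pics/s1.png")
c=manip.capture("top");crop(c["image"],380,90,540,210,4,"pics/t1.png")
E
```

```text
t 1.1 tcp [ 0.6092 -0.2512  0.1193] rot [-3.14e+00 -1.00e-03 -1.15e-01] F [-0.6  0.6 -0.2] w 1.0
[0.6064, -0.2563, 0.034, -0.12] shift [-0.0022  0.0055  0.0852] turn [-0.0014 -0.0006  0.0047]
```

View pics/s1.png

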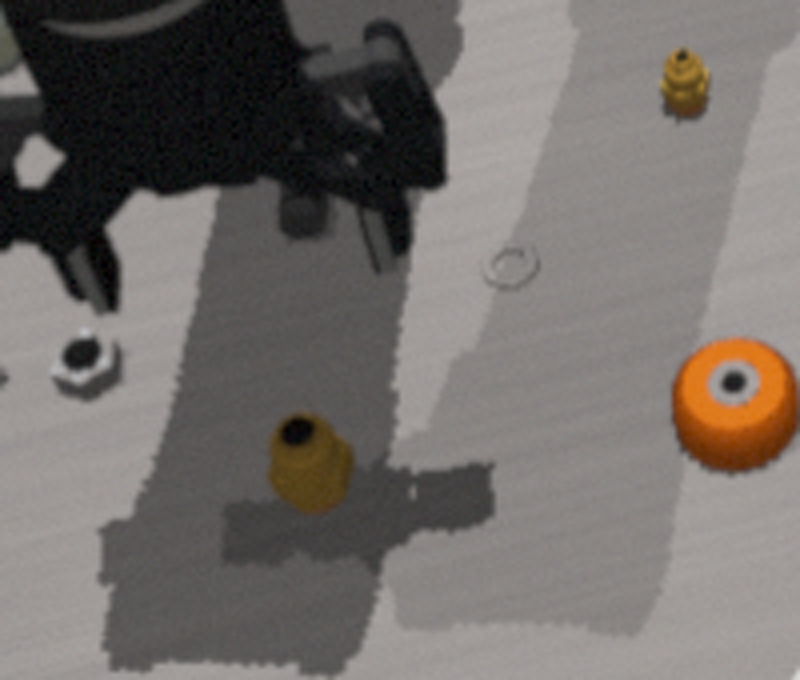

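The open jaws straddle the large fitting at crop (310,465), with nothing else between them. Descending.

>>> play_rows(
  commands=[
    {"x": 0,"y": 0,"z": 0,"rx": 0,"ry": 0,"rz": 0},
    {"x": 0,"y": 0,"z": 0,"rx": 0,"ry": 0,"rz": 0},
    {"x": 0,"y": 0,"z": 0.02,"rx": 0,"ry": 0,"rz": 0},
    {"x": 0,"y": 0,"z": 0.04,"rx": 0,"ry": 0,"rz": 0},
    {"x": 0,"y": 0,"z": 0.04,"rx": 0,"ry": 0,"rz": 0},
    {"x": 0,"y": 0,"z": 0.04,"rx": 0,"ry": 0,"rz": 0},
  ],
)

```text
time: 1.7
tcp_pos: [0.6048, -0.2584, 0.08]
tool_rot: [3.14, 0.002, -0.123]
contact_force: [-0.6, 0.2, -0.0]
width: 1.001
```

```bash
python3 d.py .6064 -.2563 .034 -.12
```

```text
t 1.7 tcp [ 0.6048 -0.2584  0.08  ] rot [ 3.14e+00  2.00e-03 -1.23e-01] F [-0.6  0.2 -0. ] w 1.001
[0.6064, -0.2563, 0.034, -0.12] shift [ 0.0014 -0.0024  0.046 ] turn [ 0.0016  0.0016 -0.0027]
```

>>> play_rows(
  commands=[
    {"x": 0.0,"y": 0,"z": 0.02,"rx": 0,"ry": 0,"rz": 0},
    {"x": 0,"y": 0,"z": 0.035,"rx": 0,"ry": 0,"rz": 0},
    {"x": 0,"y": 0,"z": 0.046,"rx": 0,"ry": 0,"rz": 0},
    {"x": 0,"y": 0,"z": 0.046,"rx": 0,"ry": 0,"rz": 0},
    {"x": 0,"y": 0,"z": 0.046,"rx": 0,"ry": 0,"rz": 0},
    {"x": 0,"y": 0,"z": 0.046,"rx": 0,"ry": 0,"rz": 0},
  ],
)

```text
time: 2.2
tcp_pos: [0.6074, -0.2576, 0.0359]
tool_rot: [3.14, -0.003, -0.121]
contact_force: [-0.4, -0.9, -1.2]
width: 1.001
```

```bash
python3 d.py .6064 -.2563 .034 -.12
```

```text
t 2.2 tcp [ 0.6074 -0.2576  0.0359] rot [ 3.14e+00 -3.00e-03 -1.21e-01] F [-0.4 -0.9 -1.2] w 1.001
[0.6064, -0.2563, 0.034, -0.12] shift [-0.0012 -0.0012  0.0019] turn [ 0.0019 -0.0028 -0.0006]
```

>>> play_rows(
  commands=[
    {"x": 0.0,"y": -0.001,"z": 0.001,"rx": 0,"ry": 0,"rz": 0},
    {"x": 0.0,"y": -0.001,"z": 0.001,"rx": 0,"ry": 0,"rz": 0},
    {"x": 0.0,"y": -0.001,"z": 0.001,"rx": 0,"ry": 0,"rz": 0},
    {"x": 0.0,"y": -0.001,"z": 0.001,"rx": 0,"ry": 0,"rz": 0},
    {"x": 0.0,"y": -0.001,"z": 0.001,"rx": 0,"ry": 0,"rz": 0},
    {"x": 0.0,"y": -0.001,"z": 0.001,"rx": 0,"ry": 0,"rz": 0},
    {"x": 0.0,"y": -0.001,"z": 0.001,"rx": 0,"ry": 0,"rz": 0},
    {"x": 0.0,"y": -0.001,"z": 0.001,"rx": 0,"ry": 0,"rz": 0},
    {"x": 0.0,"y": -0.001,"z": 0.001,"rx": 0,"ry": 0,"rz": 0},
    {"x": 0.0,"y": -0.001,"z": 0.001,"rx": 0,"ry": 0,"rz": 0},
    {"x": 0.0,"y": -0.001,"z": 0.001,"rx": 0,"ry": 0,"rz": 0},
    {"x": 0.0,"y": -0.001,"z": 0.001,"rx": 0,"ry": 0,"rz": 0},
  ],
  jaw=0,
  force=40,
)

```text
time: 3.2
tcp_pos: [0.6068, -0.2561, 0.0336]
tool_rot: [3.14, -0.001, -0.12]
contact_force: [-0.0, 0.9, -0.3]
width: 0.002
```

```bash
python3 d.py .6064 -.2563 .034 -.12
```

```text
t 3.2 tcp [ 0.6068 -0.2561  0.0336] rot [ 3.14e+00 -1.00e-03 -1.20e-01] F [-0.   0.9 -0.3] w 0.002
[0.6064, -0.2563, 0.034, -0.12] shift [-0.0003  0.0003 -0.0004] turn [ 0.0014 -0.001  -0.0002]
```

The jaws shut fully, so the fitting is not between them. Looking before doing anything else.

```bash
python3 - <<'E'
from h import *
from plant import manip
c=manip.capture("scene");crop(c["image"],100,270,300,420,4,"pics/s2.png")
c=manip.capture("top");crop(c["image"],380,90,540,210,4,"pics/t2.png")
E
```

```text
(no output)
```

View pics/s2.png

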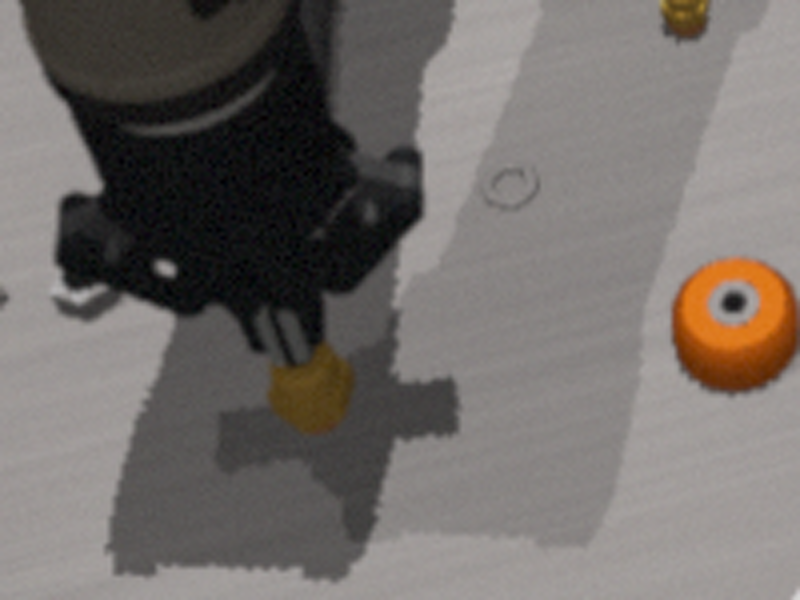

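View pics/t2.png

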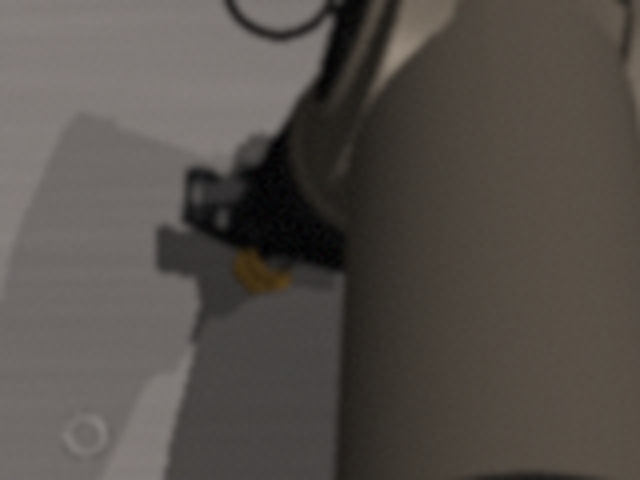

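```bash
python3 - <<'E'
from h import *
from plant import manip
for n in("scene","top"):
    c=manip.capture(n);K=np.array([[c["fx"],0,c["cx"]],[0,c["fy"],c["cy"]],[0,0,1]])
    print(n,cv2.projectPoints(np.array([[.6068,-.2561,.0256],[.6068,-.2561,.0336],[.6068,-.2561,.0446],[.6068,-.2561,.06],[.6064,-.2563,0],[.6064,-.2563,.044]]),c["rvec"],c["tvec"],K,np.array([c["k1"],0,0,0,0]))[0].reshape(-1,2).round(1))
    hsv=cv2.cvtColor(c["image"],cv2.COLOR_RGB2HSV);m=cv2.inRange(hsv,(10,110,40),(35,255,255))
    l,st,ce=cv2.connectedComponentsWithStats(m)[1:]
    print([ (st[i].tolist(),ce[i].round(1).tolist()) for i in range(1,len(st)) if st[i,4]>30])
E
```

```text
scene [[176.3 363.7]
 [175.2 360.9]
 [173.8 357.1]
 [171.6 351.6]
 [179.5 372. ]
 [173.7 357.1]]
[([290, 0, 146, 32, 1490], [360.6, 12.9]), ([445, 0, 30, 7, 89], [456.6, 1.9]), ([626, 0, 14, 10, 70], [634.8, 3.1]), ([628, 80, 12, 38, 250], [635.2, 101.0]), ([627, 243, 10, 9, 66], [631.7, 247.0]), ([265, 263, 12, 16, 145], [270.8, 270.3]), ([268, 335, 32, 33, 705], [283.5, 351.4]), ([167, 355, 22, 23, 328], [177.8, 367.3])]
top [[446.5 154.1]
 [447.3 153.3]
 [448.5 152.1]
 [450.3 150.4]
 [443.9 157. ]
 [448.6 152.4]]
[([353, 138, 23, 24, 343], [364.2, 149.8]), ([438, 153, 15, 10, 91], [444.3, 158.0]), ([38, 158, 9, 7, 51], [42.4, 161.1]), ([49, 159, 10, 8, 53], [53.6, 162.7]), ([353, 225, 10, 9, 68], [357.4, 228.8])]
```

>>> play_rows(
  commands=[
    {"x": 0,"y": 0,"z": -0.03,"rx": 0,"ry": 0,"rz": 0},
    {"x": 0,"y": 0,"z": -0.06,"rx": 0,"ry": 0,"rz": 0},
    {"x": 0,"y": 0,"z": -0.06,"rx": 0,"ry": 0,"rz": 0},
    {"x": 0,"y": 0,"z": -0.06,"rx": 0,"ry": 0,"rz": 0},
    {"x": 0,"y": 0,"z": -0.06,"rx": 0,"ry": 0,"rz": 0},
    {"x": 0,"y": 0,"z": -0.06,"rx": 0,"ry": 0,"rz": 0},
  ],
)

```text
time: 3.9
tcp_pos: [0.6058, -0.2556, 0.0925]
tool_rot: [3.141, 0.001, -0.12]
contact_force: [0.1, -0.1, 0.8]
width: -0.0
```

```bash
python3 d.py; python3 - <<'E'
from h import *
from plant import manip
c=manip.capture("scene");pickle.dump(c,open("s3.pkl","wb"));crop(c["image"],100,270,230,390,5,"pics/s3.png")
p=manip.sense()["tcp_pos"];print(p)
K=np.array([[c["fx"],0,c["cx"]],[0,c["fy"],c["cy"]],[0,0,1]])
for dx in(0,.011):
  for dz in (-.008,0,.011,.02):
    u=cv2.projectPoints((p+np.array([dx,-.12*dx,dz])).reshape(1,3),c["rvec"],c["tvec"],K,np.array([c["k1"],0,0,0,0]))[0].ravel()
    print(dx,dz,u.round(1),"crop",((u-[100,270])*5).round(0))
E
```

```text
t 3.9 tcp [ 0.6058 -0.2556  0.0925] rot [ 3.141e+00  1.000e-03 -1.200e-01] F [ 0.1 -0.1  0.8] w -0.0
[ 0.60580854 -0.25556664  0.09229994]
0 -0.008 [168.5 342. ] crop [342. 360.]
0 0 [167.3 339. ] crop [336. 345.]
0 0.011 [165.6 334.7] crop [328. 324.]
0 0.02 [164.3 331.2] crop [321. 306.]
0.011 -0.008 [168.4 348.6] crop [342. 393.]
0.011 0 [167.2 345.6] crop [336. 378.]
0.011 0.011 [165.5 341.4] crop [328. 357.]
0.011 0.02 [164.1 337.9] crop [321. 339.]
```

View pics/s3.png

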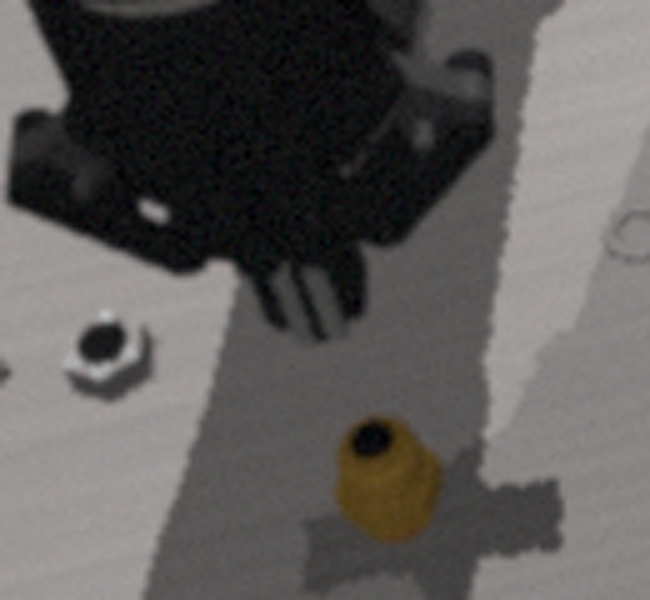

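The closed tips show at crop (322,338), about 28 mm above where the text puts them, if the horizontal position is right. A slow touch on free bench beside the fitting will settle it.

>>> play_rows(
  commands=[
    {"x": -0.03,"y": 0,"z": 0,"rx": 0,"ry": 0,"rz": 0},
    {"x": -0.055,"y": 0,"z": 0,"rx": 0,"ry": 0,"rz": 0},
    {"x": -0.055,"y": 0,"z": 0.03,"rx": 0,"ry": 0,"rz": 0},
    {"x": -0.055,"y": 0,"z": 0.06,"rx": 0,"ry": 0,"rz": 0},
    {"x": -0.055,"y": 0,"z": 0.078,"rx": 0,"ry": 0,"rz": 0},
    {"x": -0.055,"y": 0,"z": 0.078,"rx": 0,"ry": 0,"rz": 0},
    {"x": -0.055,"y": 0,"z": 0.078,"rx": 0,"ry": 0,"rz": 0},
    {"x": -0.055,"y": 0,"z": 0.078,"rx": 0,"ry": 0,"rz": 0},
    {"x": -0.055,"y": 0,"z": 0.078,"rx": 0,"ry": 0,"rz": 0},
    {"x": -0.055,"y": 0,"z": 0.078,"rx": 0,"ry": 0,"rz": 0},
  ],
)

```text
time: 4.78
tcp_pos: [0.5533, -0.2499, 0.0169]
tool_rot: [3.14, -0.003, -0.12]
contact_force: [-0.3, 0.3, -0.5]
width: 0.001
```

```bash
python3 d.py; python3 - <<'E'
from h import *
from plant import manip
c=manip.capture("scene");pickle.dump(c,open("s4.pkl","wb"));crop(c["image"],100,250,230,370,5,"pics/s4.png")
c=manip.capture("top");pickle.dump(c,open("t4.pkl","wb"));crop(c["image"],390,110,520,230,5,"pics/t4.png")
E
```

```text
t 4.78 tcp [ 0.5533 -0.2499  0.0169] rot [ 3.14e+00 -3.00e-03 -1.20e-01] F [-0.3  0.3 -0.5] w 0.001
```

View pics/s4.png

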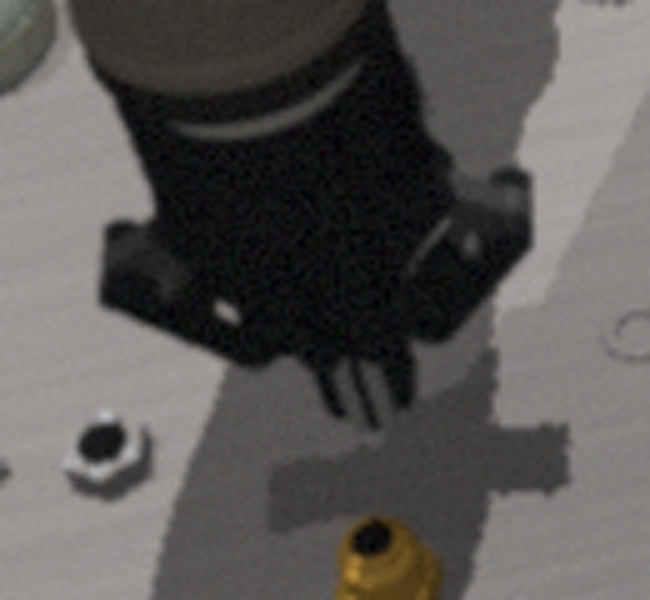

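View pics/t4.png

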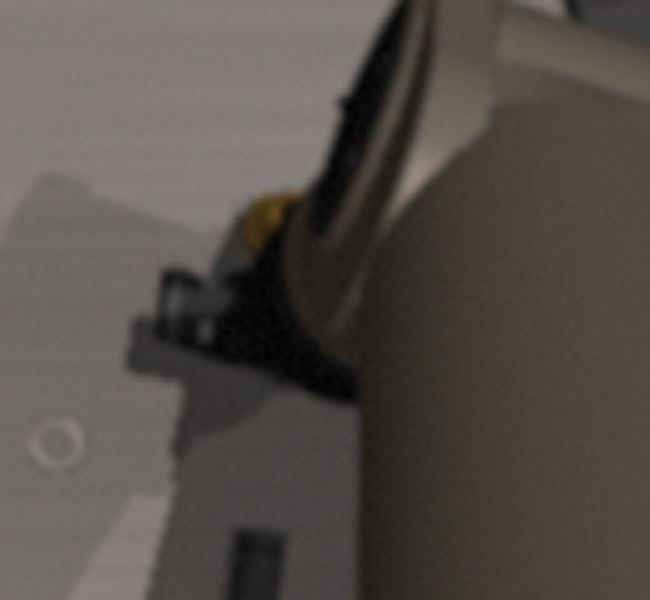

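No contact at TCP z = 17 mm, and the tips are plainly still above the bench. Going lower in small steps.

>>> play_rows(
  commands=[
    {"x": 0,"y": 0,"z": 0.006,"rx": 0,"ry": 0,"rz": 0},
    {"x": 0,"y": 0,"z": 0.01,"rx": 0,"ry": 0,"rz": 0},
    {"x": 0,"y": 0,"z": 0.013,"rx": 0,"ry": 0,"rz": 0},
    {"x": 0,"y": 0,"z": 0.016,"rx": 0,"ry": 0,"rz": 0},
    {"x": 0,"y": 0,"z": 0.016,"rx": 0,"ry": 0,"rz": 0},
    {"x": 0,"y": 0,"z": 0.016,"rx": 0,"ry": 0,"rz": 0},
  ],
)

```text
time: 5.38
tcp_pos: [0.552, -0.2494, -0.0008]
tool_rot: [3.14, -0.0, -0.12]
contact_force: [-0.3, -0.4, 0.2]
width: -0.0
```

>>> play_rows(
  commands=[
    {"x": 0,"y": 0,"z": 0.002,"rx": 0,"ry": 0,"rz": 0},
    {"x": 0,"y": 0,"z": 0.004,"rx": 0,"ry": 0,"rz": 0},
    {"x": 0,"y": 0,"z": 0.006,"rx": 0,"ry": 0,"rz": 0},
    {"x": 0,"y": 0,"z": 0.006,"rx": 0,"ry": 0,"rz": 0},
    {"x": 0,"y": 0,"z": 0.006,"rx": 0,"ry": 0,"rz": 0},
  ],
)

```text
time: 5.8
tcp_pos: [0.5521, -0.2494, -0.0066]
tool_rot: [3.14, -0.001, -0.12]
contact_force: [0.1, -0.1, 0.3]
width: -0.001
```

```bash
python3 d.py; python3 - <<'E'
from h import *
from plant import manip
c=manip.capture("scene");pickle.dump(c,open("s5.pkl","wb"));crop(c["image"],100,250,230,370,5,"pics/s5.png")
E
```

```text
t 5.8 tcp [ 0.5521 -0.2494 -0.0066] rot [ 3.14e+00 -1.00e-03 -1.20e-01] F [ 0.1 -0.1  0.3] w -0.001
```

View pics/s5.png

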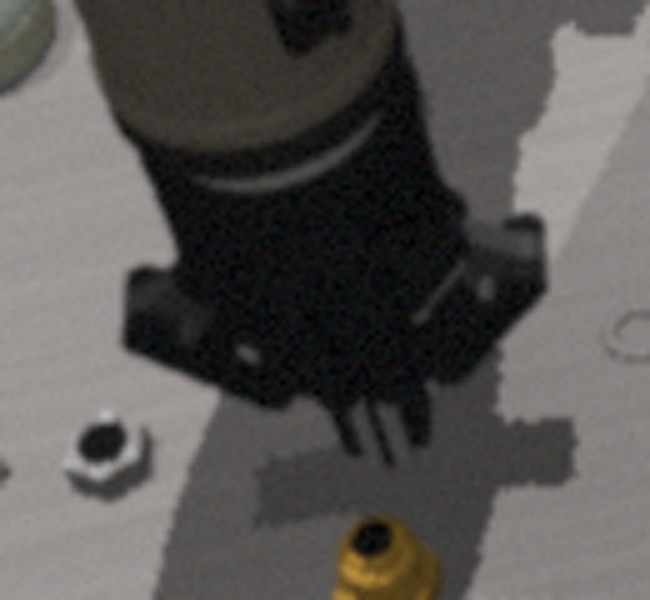

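>>> play_rows(
  commands=[
    {"x": 0,"y": 0,"z": 0.002,"rx": 0,"ry": 0,"rz": 0},
    {"x": 0,"y": 0,"z": 0.004,"rx": 0,"ry": 0,"rz": 0},
    {"x": 0,"y": 0,"z": 0.006,"rx": 0,"ry": 0,"rz": 0},
    {"x": 0,"y": 0,"z": 0.006,"rx": 0,"ry": 0,"rz": 0},
    {"x": 0,"y": 0,"z": 0.006,"rx": 0,"ry": 0,"rz": 0},
  ],
)

```text
time: 6.27
tcp_pos: [0.5521, -0.2495, -0.0126]
tool_rot: [3.14, -0.001, -0.12]
contact_force: [0.5, -0.4, -0.2]
width: 0.002
```

>>> play_rows(
  commands=[
    {"x": 0,"y": 0,"z": 0.001,"rx": 0,"ry": 0,"rz": 0},
    {"x": 0,"y": 0,"z": 0.002,"rx": 0,"ry": 0,"rz": 0},
    {"x": 0,"y": 0,"z": 0.003,"rx": 0,"ry": 0,"rz": 0},
    {"x": 0,"y": 0,"z": 0.003,"rx": 0,"ry": 0,"rz": 0},
  ],
)

```text
time: 6.6
tcp_pos: [0.5521, -0.2495, -0.0157]
tool_rot: [3.14, -0.001, -0.12]
contact_force: [0.3, -0.3, -0.3]
width: 0.002
```

```bash
python3 d.py; python3 - <<'E'
from h import *
from plant import manip
c=manip.capture("scene");crop(c["image"],100,250,230,370,5,"pics/s6.png")
E
```

```text
t 6.6 tcp [ 0.5521 -0.2495 -0.0157] rot [ 3.14e+00 -1.00e-03 -1.20e-01] F [ 0.3 -0.3 -0.3] w 0.002
```

View pics/s6.png

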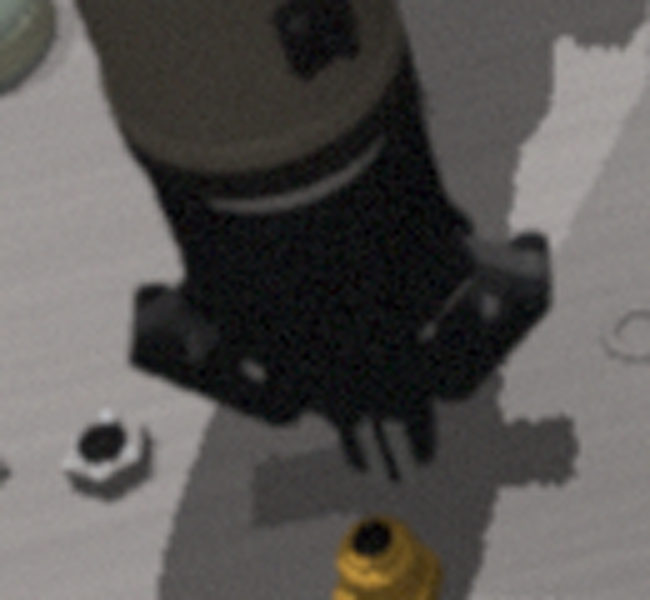

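>>> play_rows(
  commands=[
    {"x": 0,"y": 0,"z": 0.001,"rx": 0,"ry": 0,"rz": 0},
    {"x": 0,"y": 0,"z": 0.002,"rx": 0,"ry": 0,"rz": 0},
    {"x": 0,"y": 0,"z": 0.002,"rx": 0,"ry": 0,"rz": 0},
  ],
)

```text
time: 6.9
tcp_pos: [0.5524, -0.2496, -0.0161]
tool_rot: [3.14, -0.001, -0.12]
contact_force: [-3.2, 1.4, 13.0]
width: 0.0
```

>>> play_rows(
  commands=[
    {"x": 0,"y": 0,"z": 0.001,"rx": 0,"ry": 0,"rz": 0},
    {"x": 0,"y": 0,"z": 0.002,"rx": 0,"ry": 0,"rz": 0},
    {"x": 0,"y": 0,"z": 0.002,"rx": 0,"ry": 0,"rz": 0},
  ],
)

```text
time: 7.15
tcp_pos: [0.5524, -0.2496, -0.0162]
tool_rot: [3.14, -0.001, -0.121]
contact_force: [-9.4, 4.8, 31.0]
width: -0.001
```

```bash
python3 d.py; python3 - <<'E'
from h import *
from plant import manip
c=manip.capture("scene");K=np.array([[c["fx"],0,c["cx"]],[0,c["fy"],c["cy"]],[0,0,1]])
for p in ([.563,-.2508,0],[.552,-.2495,0],[.563,-.2508,.01]):
    u=cv2.projectPoints(np.array([p]),c["rvec"],c["tvec"],K,np.array([c["k1"],0,0,0,0]))[0].ravel()
    print(p,((u-[100,250])*5).round())
E
```

```text
t 7.15 tcp [ 0.5524 -0.2496 -0.0162] rot [ 3.14e+00 -1.00e-03 -1.21e-01] F [-9.4  4.8 31. ] w -0.001
[0.563, -0.2508, 0] [398. 488.]
[0.552, -0.2495, 0] [398. 458.]
[0.563, -0.2508, 0.01] [392. 471.]
```

The tips touch the bench at TCP z = -16 mm, with force rising. The shut tips are therefore 16 mm behind the reported TCP, not 8 mm ahead, a 24 mm discrepancy. From here I use tip height = TCP z + 16 mm. Lifting and going back over the fitting.

>>> play_rows(
  commands=[
    {"x": 0,"y": 0,"z": -0.03,"rx": 0,"ry": 0,"rz": 0},
    {"x": 0,"y": 0,"z": -0.06,"rx": 0,"ry": 0,"rz": 0},
    {"x": 0,"y": 0,"z": -0.09,"rx": 0,"ry": 0,"rz": 0},
    {"x": 0.03,"y": 0,"z": -0.09,"rx": 0,"ry": 0,"rz": 0},
    {"x": 0.054,"y": 0,"z": -0.09,"rx": 0,"ry": 0,"rz": 0},
    {"x": 0.054,"y": 0,"z": -0.09,"rx": 0,"ry": 0,"rz": 0},
    {"x": 0.054,"y": 0,"z": -0.09,"rx": 0,"ry": 0,"rz": 0},
    {"x": 0.054,"y": 0,"z": -0.09,"rx": 0,"ry": 0,"rz": 0},
    {"x": 0.054,"y": 0,"z": -0.09,"rx": 0,"ry": 0,"rz": 0},
    {"x": 0.054,"y": 0,"z": -0.09,"rx": 0,"ry": 0,"rz": 0},
  ],
  jaw=65,
)

```text
time: 8.03
tcp_pos: [0.6045, -0.256, 0.0702]
tool_rot: [3.14, 0.0, -0.121]
contact_force: [-0.0, -0.6, 0.0]
width: 0.651
```

```bash
python3 d.py .6064 -.2563 .010 -.12
```

```text
t 8.03 tcp [ 0.6045 -0.256   0.0702] rot [ 3.14   0.    -0.121] F [-0.  -0.6  0. ] w 0.651
[0.6064, -0.2563, 0.01, -0.12] shift [ 0.0019 -0.      0.0602] turn [ 0.0013  0.0004 -0.0009]
```

>>> play_rows(
  commands=[
    {"x": 0.002,"y": 0,"z": 0.02,"rx": 0,"ry": 0,"rz": 0},
    {"x": 0.002,"y": 0,"z": 0.04,"rx": 0,"ry": 0,"rz": 0},
    {"x": 0.002,"y": 0,"z": 0.055,"rx": 0,"ry": 0,"rz": 0},
    {"x": 0.002,"y": 0,"z": 0.06,"rx": 0,"ry": 0,"rz": 0},
    {"x": 0.002,"y": 0,"z": 0.06,"rx": 0,"ry": 0,"rz": 0},
    {"x": 0.002,"y": 0,"z": 0.06,"rx": 0,"ry": 0,"rz": 0},
    {"x": 0.002,"y": 0,"z": 0.06,"rx": 0,"ry": 0,"rz": 0},
  ],
)

```text
time: 8.62
tcp_pos: [0.6084, -0.2566, 0.0118]
tool_rot: [3.14, -0.003, -0.12]
contact_force: [0.3, 0.1, 1.7]
width: 0.652
```

>>> play_rows(
  commands=[
    {"x": 0,"y": 0,"z": 0,"rx": 0,"ry": 0,"rz": 0},
    {"x": 0,"y": 0,"z": 0,"rx": 0,"ry": 0,"rz": 0},
    {"x": 0,"y": 0,"z": 0,"rx": 0,"ry": 0,"rz": 0},
    {"x": 0,"y": 0,"z": 0,"rx": 0,"ry": 0,"rz": 0},
    {"x": 0,"y": 0,"z": 0,"rx": 0,"ry": 0,"rz": 0},
    {"x": 0,"y": 0,"z": 0,"rx": 0,"ry": 0,"rz": 0},
    {"x": 0,"y": 0,"z": 0,"rx": 0,"ry": 0,"rz": 0},
    {"x": 0,"y": 0,"z": 0,"rx": 0,"ry": 0,"rz": 0},
  ],
  jaw=0,
  force=40,
)

```text
time: 9.28
tcp_pos: [0.6085, -0.2564, 0.0116]
tool_rot: [3.14, -0.002, -0.12]
contact_force: [-1.2, -0.0, 6.4]
width: 0.258
```

```bash
python3 d.py; python3 - <<'E'
from h import *
from plant import manip
c=manip.capture("scene");crop(c["image"],100,270,230,390,5,"pics/s7.png")
E
```

```text
t 9.28 tcp [ 0.6085 -0.2564  0.0116] rot [ 3.14e+00 -2.00e-03 -1.20e-01] F [-1.2 -0.   6.4] w 0.258
```

View pics/s7.png

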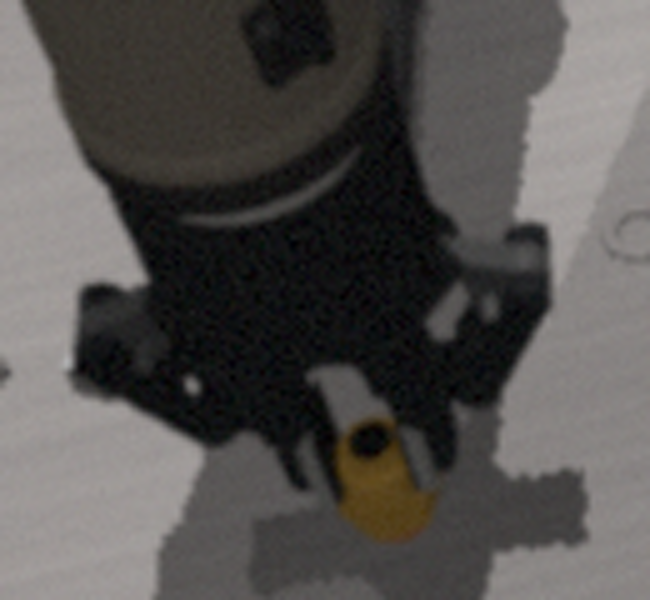

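Jaws stopped at 0.26, about 22 mm, on the round body with the collar centred at crop (372,438). Lifting.

>>> play_rows(
  commands=[
    {"x": 0,"y": 0,"z": -0.02,"rx": 0,"ry": 0,"rz": 0},
    {"x": 0,"y": 0,"z": -0.05,"rx": 0,"ry": 0,"rz": 0},
    {"x": 0,"y": 0,"z": -0.08,"rx": 0,"ry": 0,"rz": 0},
    {"x": 0,"y": 0,"z": -0.08,"rx": 0,"ry": 0,"rz": 0},
    {"x": 0,"y": 0,"z": -0.08,"rx": 0,"ry": 0,"rz": 0},
    {"x": 0,"y": 0,"z": -0.08,"rx": 0,"ry": 0,"rz": 0},
  ],
)

```text
time: 9.83
tcp_pos: [0.607, -0.2558, 0.0899]
tool_rot: [3.141, 0.0, -0.12]
contact_force: [-0.7, 0.1, -1.1]
width: 0.255
```

```bash
python3 d.py .4705 .2593 .09 -.12; python3 - <<'E'
from h import *
from plant import manip
c=manip.capture("scene");crop(c["image"],100,250,230,370,5,"pics/s8.png")
E
```

```text
t 9.83 tcp [ 0.607  -0.2558  0.0899] rot [ 3.141  0.    -0.12 ] F [-0.7  0.1 -1.1] w 0.255
[0.4705, 0.2593, 0.09, -0.12] shift [-0.1973 -0.495  -0.0006] turn [ 0.0011  0.0002 -0.0001]
```

View pics/s8.png

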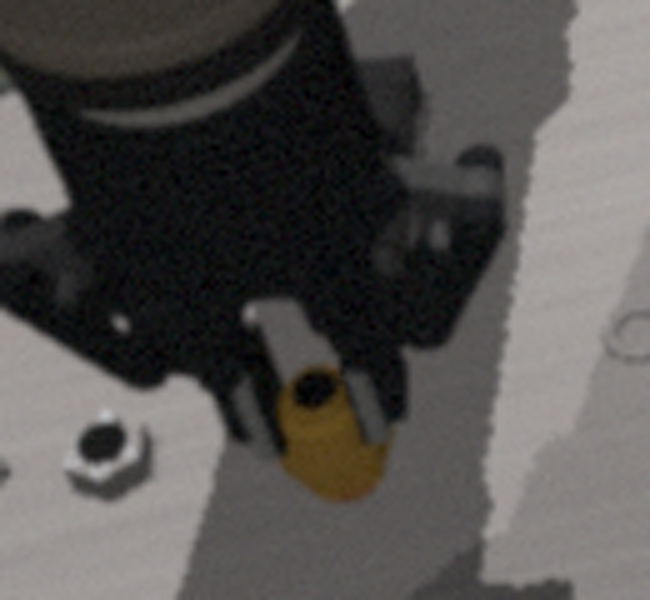

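The fitting is held upright. Carrying it to the large hexagon pocket.

>>> play_rows(
  commands=[
    {"x": -0.005,"y": -0.012,"z": 0,"rx": 0,"ry": 0,"rz": 0},
    {"x": -0.016,"y": -0.04,"z": 0,"rx": 0,"ry": 0,"rz": 0},
    {"x": -0.03,"y": -0.075,"z": 0,"rx": 0,"ry": 0,"rz": 0},
    {"x": -0.044,"y": -0.11,"z": 0,"rx": 0,"ry": 0,"rz": 0},
    {"x": -0.058,"y": -0.145,"z": 0,"rx": 0,"ry": 0,"rz": 0},
    {"x": -0.072,"y": -0.18,"z": 0,"rx": 0,"ry": 0,"rz": 0},
    {"x": -0.086,"y": -0.215,"z": 0,"rx": 0,"ry": 0,"rz": 0},
    {"x": -0.1,"y": -0.25,"z": 0,"rx": 0,"ry": 0,"rz": 0},
    {"x": -0.114,"y": -0.285,"z": 0,"rx": 0,"ry": 0,"rz": 0},
    {"x": -0.128,"y": -0.32,"z": 0,"rx": 0,"ry": 0,"rz": 0},
    {"x": -0.142,"y": -0.355,"z": 0,"rx": 0,"ry": 0,"rz": 0},
    {"x": -0.156,"y": -0.39,"z": 0,"rx": 0,"ry": 0,"rz": 0},
  ],
)

```text
time: 10.88
tcp_pos: [0.4972, 0.1518, 0.089]
tool_rot: [3.139, 0.001, -0.119]
contact_force: [0.4, 0.1, -0.6]
width: 0.257
```

>>> play_rows(
  commands=[
    {"x": -0.014,"y": -0.035,"z": 0,"rx": 0,"ry": 0,"rz": 0},
    {"x": -0.026,"y": -0.065,"z": 0,"rx": 0,"ry": 0,"rz": 0},
    {"x": -0.035,"y": -0.09,"z": 0,"rx": 0,"ry": 0,"rz": 0},
    {"x": -0.041,"y": -0.105,"z": 0,"rx": 0,"ry": 0,"rz": 0},
    {"x": -0.041,"y": -0.105,"z": 0,"rx": 0,"ry": 0,"rz": 0},
    {"x": -0.041,"y": -0.105,"z": 0,"rx": 0,"ry": 0,"rz": 0},
    {"x": -0.041,"y": -0.105,"z": 0,"rx": 0,"ry": 0,"rz": 0},
    {"x": -0.041,"y": -0.105,"z": 0,"rx": 0,"ry": 0,"rz": 0},
    {"x": -0.041,"y": -0.105,"z": 0,"rx": 0,"ry": 0,"rz": 0},
  ],
)

```text
time: 11.63
tcp_pos: [0.4717, 0.2575, 0.0895]
tool_rot: [3.139, -0.001, -0.122]
contact_force: [0.5, 0.2, -1.1]
width: 0.259
```

```bash
python3 d.py .4705 .2593 .0206 -.12; python3 - <<'E'
from h import *
from plant import manip
c=manip.capture("scene");crop(c["image"],370,120,530,240,4,"pics/s9.png")
E
```

```text
t 11.63 tcp [0.4717 0.2575 0.0895] rot [ 3.139e+00 -1.000e-03 -1.220e-01] F [ 0.5  0.2 -1.1] w 0.259
[0.4705, 0.2593, 0.0206, -0.12] shift [-0.0015 -0.0018  0.0689] turn [ 0.0022 -0.0008 -0.0024]
```

View pics/s9.png

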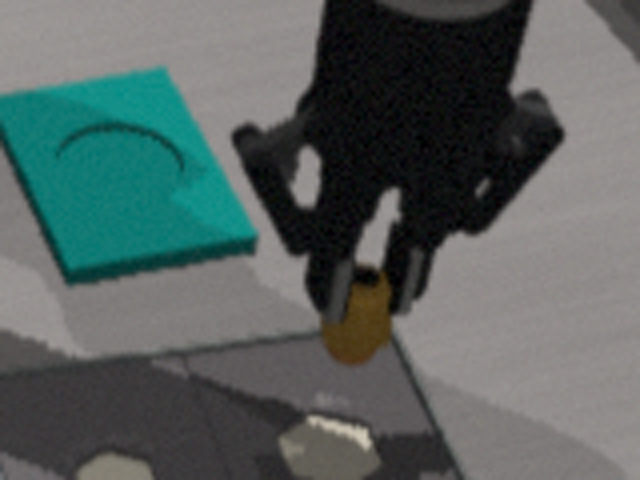

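Still upright and over the large hexagon at crop (330,450). Lowering to just above the floor.

>>> play_rows(
  commands=[
    {"x": -0.001,"y": -0.001,"z": 0.025,"rx": 0,"ry": 0,"rz": 0},
    {"x": -0.001,"y": -0.001,"z": 0.045,"rx": 0,"ry": 0,"rz": 0},
    {"x": -0.001,"y": -0.001,"z": 0.058,"rx": 0,"ry": 0,"rz": 0},
    {"x": -0.001,"y": -0.001,"z": 0.064,"rx": 0,"ry": 0,"rz": 0},
    {"x": -0.001,"y": -0.001,"z": 0.066,"rx": 0,"ry": 0,"rz": 0},
    {"x": -0.001,"y": -0.001,"z": 0.067,"rx": 0,"ry": 0,"rz": 0},
    {"x": -0.001,"y": -0.001,"z": 0.067,"rx": 0,"ry": 0,"rz": 0},
    {"x": -0.001,"y": -0.001,"z": 0.067,"rx": 0,"ry": 0,"rz": 0},
  ],
)

```text
time: 12.35
tcp_pos: [0.4714, 0.2603, 0.0236]
tool_rot: [3.141, -0.002, -0.121]
contact_force: [0.5, -0.7, -0.7]
width: 0.258
```

```bash
python3 d.py .4705 .2593 .0206 -.12; python3 - <<'E'
from h import *
from plant import manip
c=manip.capture("scene");crop(c["image"],370,150,530,270,4,"pics/s10.png")
E
```

```text
t 12.35 tcp [0.4714 0.2603 0.0236] rot [ 3.141e+00 -2.000e-03 -1.210e-01] F [ 0.5 -0.7 -0.7] w 0.258
[0.4705, 0.2593, 0.0206, -0.12] shift [-0.0008  0.0011  0.003 ] turn [ 0.0004 -0.0022 -0.0005]
```

View pics/s10.png

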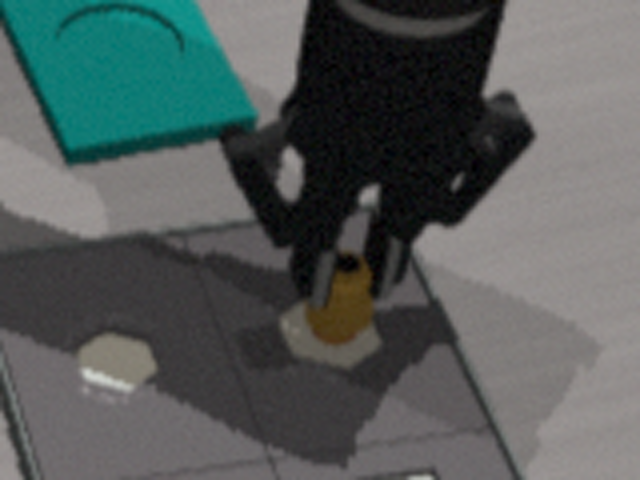

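>>> play_rows(
  commands=[
    {"x": -0.001,"y": 0,"z": 0.001,"rx": 0,"ry": 0,"rz": 0},
    {"x": -0.001,"y": 0,"z": 0.002,"rx": 0,"ry": 0,"rz": 0},
    {"x": -0.001,"y": 0,"z": 0.003,"rx": 0,"ry": 0,"rz": 0},
    {"x": -0.001,"y": 0,"z": 0.003,"rx": 0,"ry": 0,"rz": 0},
  ],
)

```text
time: 12.73
tcp_pos: [0.4701, 0.2604, 0.0205]
tool_rot: [3.141, -0.002, -0.12]
contact_force: [-1.3, -1.3, 6.0]
width: 0.257
```

```bash
python3 d.py
```

```text
t 12.73 tcp [0.4701 0.2604 0.0205] rot [ 3.141e+00 -2.000e-03 -1.200e-01] F [-1.3 -1.3  6. ] w 0.257
```

6 N at the expected height, so the foot is on the floor. Releasing and rising.

>>> play_rows(
  commands=[
    {"x": 0,"y": 0,"z": 0,"rx": 0,"ry": 0,"rz": 0},
    {"x": 0,"y": 0,"z": 0,"rx": 0,"ry": 0,"rz": 0},
    {"x": 0,"y": 0,"z": 0,"rx": 0,"ry": 0,"rz": 0},
    {"x": 0,"y": 0,"z": 0,"rx": 0,"ry": 0,"rz": 0},
    {"x": 0,"y": 0,"z": -0.02,"rx": 0,"ry": 0,"rz": 0},
    {"x": 0,"y": 0,"z": -0.05,"rx": 0,"ry": 0,"rz": 0},
    {"x": 0,"y": 0,"z": -0.08,"rx": 0,"ry": 0,"rz": 0},
    {"x": 0,"y": 0,"z": -0.08,"rx": 0,"ry": 0,"rz": 0},
    {"x": 0,"y": 0,"z": -0.08,"rx": 0,"ry": 0,"rz": 0},
  ],
  jaw=60,
)

```text
time: 13.48
tcp_pos: [0.4709, 0.2609, 0.1013]
tool_rot: [-3.14, -0.004, -0.12]
contact_force: [0.1, -0.3, -0.8]
width: 0.598
```

```bash
python3 d.py .4617 -.0784 .06 -.12; python3 - <<'E'
from h import *
from plant import manip
c=manip.capture("scene");crop(c["image"],370,150,530,270,4,"pics/s11.png")
E
```

```text
t 13.48 tcp [0.4709 0.2609 0.1013] rot [-3.14  -0.004 -0.12 ] F [ 0.1 -0.3 -0.8] w 0.598
[0.4617, -0.0784, 0.06, -0.12] shift [0.0315 0.338  0.0411] turn [-0.0012 -0.004  -0.0004]
```

View pics/s11.png

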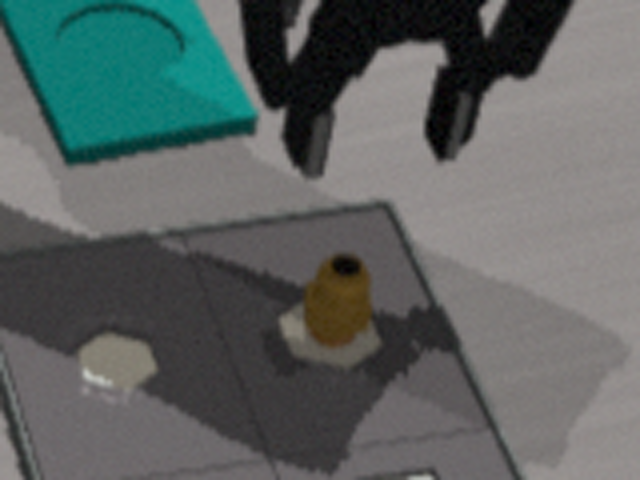

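The large fitting stands upright in its pocket at crop (335,300). Next, the small fitting.

>>> play_rows(
  commands=[
    {"x": 0.004,"y": 0.04,"z": 0,"rx": 0,"ry": 0,"rz": 0},
    {"x": 0.008,"y": 0.08,"z": 0,"rx": 0,"ry": 0,"rz": 0},
    {"x": 0.012,"y": 0.12,"z": 0.01,"rx": 0,"ry": 0,"rz": 0},
    {"x": 0.016,"y": 0.16,"z": 0.02,"rx": 0,"ry": 0,"rz": 0},
    {"x": 0.02,"y": 0.2,"z": 0.03,"rx": 0,"ry": 0,"rz": 0},
    {"x": 0.024,"y": 0.24,"z": 0.04,"rx": 0,"ry": 0,"rz": 0},
    {"x": 0.028,"y": 0.28,"z": 0.04,"rx": 0,"ry": 0,"rz": 0},
    {"x": 0.03,"y": 0.315,"z": 0.04,"rx": 0,"ry": 0,"rz": 0},
    {"x": 0.0315,"y": 0.338,"z": 0.04,"rx": 0,"ry": -0.002,"rz": 0},
    {"x": 0.0315,"y": 0.338,"z": 0.04,"rx": 0,"ry": -0.002,"rz": 0},
    {"x": 0.0315,"y": 0.338,"z": 0.04,"rx": 0,"ry": -0.002,"rz": 0},
    {"x": 0.0315,"y": 0.338,"z": 0.04,"rx": 0,"ry": -0.002,"rz": 0},
  ],
)

```text
time: 14.53
tcp_pos: [0.4597, -0.0783, 0.0593]
tool_rot: [3.141, 0.003, -0.12]
contact_force: [-0.5, 0.8, 0.9]
width: 0.601
```

>>> play_rows(
  commands=[
    {"x": 0,"y": 0,"z": 0,"rx": 0,"ry": 0,"rz": 0},
    {"x": 0,"y": 0,"z": 0,"rx": 0,"ry": 0,"rz": 0},
    {"x": 0,"y": 0,"z": 0,"rx": 0,"ry": 0,"rz": 0},
    {"x": 0,"y": 0,"z": 0,"rx": 0,"ry": 0,"rz": 0},
  ],
)

```text
time: 14.87
tcp_pos: [0.4605, -0.0783, 0.0602]
tool_rot: [3.14, 0.001, -0.119]
contact_force: [0.2, -1.0, 0.6]
width: 0.599
```

```bash
python3 d.py .4617 -.0784 .004 -.12; python3 - <<'E'
from h import *
from plant import manip
c=manip.capture("scene");crop(c["image"],200,190,330,300,5,"pics/s12.png")
E
```

```text
t 14.87 tcp [ 0.4605 -0.0783  0.0602] rot [ 3.14e+00  1.00e-03 -1.19e-01] F [ 0.2 -1.   0.6] w 0.599
[0.4617, -0.0784, 0.004, -0.12] shift [ 0.0013 -0.0002  0.0562] turn [0.0012 0.001  0.0014]
```

View pics/s12.png

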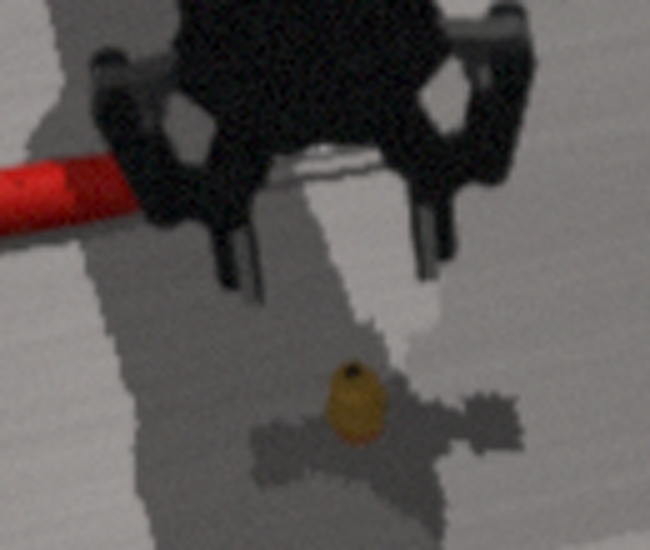

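The jaws straddle the small fitting at crop (357,405).

>>> play_rows(
  commands=[
    {"x": 0.001,"y": 0,"z": 0.02,"rx": 0,"ry": 0,"rz": 0},
    {"x": 0.001,"y": 0,"z": 0.04,"rx": 0,"ry": 0,"rz": 0},
    {"x": 0.001,"y": 0,"z": 0.05,"rx": 0,"ry": 0,"rz": 0},
    {"x": 0.001,"y": 0,"z": 0.0565,"rx": 0,"ry": 0,"rz": 0},
    {"x": 0.001,"y": 0,"z": 0.0565,"rx": 0,"ry": 0,"rz": 0},
    {"x": 0.001,"y": 0,"z": 0.0565,"rx": 0,"ry": 0,"rz": 0},
    {"x": 0.001,"y": 0,"z": 0.0565,"rx": 0,"ry": 0,"rz": 0},
  ],
)

```text
time: 15.5
tcp_pos: [0.4619, -0.0794, 0.0044]
tool_rot: [3.14, -0.0, -0.12]
contact_force: [-0.3, -0.2, 0.6]
width: 0.602
```

>>> play_rows(
  commands=[
    {"x": 0,"y": 0,"z": 0,"rx": 0,"ry": 0,"rz": 0},
    {"x": 0,"y": 0,"z": 0,"rx": 0,"ry": 0,"rz": 0},
    {"x": 0,"y": 0,"z": 0,"rx": 0,"ry": 0,"rz": 0},
    {"x": 0,"y": 0,"z": 0,"rx": 0,"ry": 0,"rz": 0},
    {"x": 0,"y": 0,"z": 0,"rx": 0,"ry": 0,"rz": 0},
    {"x": 0,"y": 0,"z": 0,"rx": 0,"ry": 0,"rz": 0},
    {"x": 0,"y": 0,"z": 0,"rx": 0,"ry": 0,"rz": 0},
    {"x": 0,"y": 0,"z": 0,"rx": 0,"ry": 0,"rz": 0},
  ],
  jaw=0,
  force=30,
)

```text
time: 16.17
tcp_pos: [0.4619, -0.0794, 0.0041]
tool_rot: [3.14, -0.0, -0.12]
contact_force: [-0.9, 0.1, 6.3]
width: 0.172
```

```bash
python3 d.py; python3 - <<'E'
from h import *
from plant import manip
c=manip.capture("scene");crop(c["image"],200,190,330,300,5,"pics/s13.png")
E
```

```text
t 16.17 tcp [ 0.4619 -0.0794  0.0041] rot [ 3.14 -0.   -0.12] F [-0.9  0.1  6.3] w 0.172
```

View pics/s13.png

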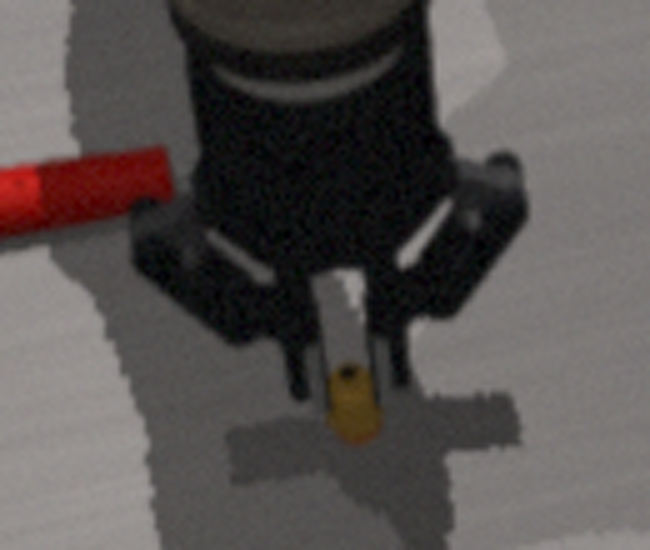

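Width 0.17, body held. Lifting and carrying it to the small hexagon.

>>> play_rows(
  commands=[
    {"x": 0,"y": 0,"z": -0.02,"rx": 0,"ry": 0,"rz": 0},
    {"x": 0,"y": 0,"z": -0.045,"rx": 0,"ry": 0,"rz": 0},
    {"x": 0,"y": 0,"z": -0.065,"rx": 0,"ry": 0,"rz": 0},
    {"x": -0.001,"y": -0.01,"z": -0.07,"rx": 0,"ry": 0,"rz": 0},
    {"x": -0.005,"y": -0.04,"z": -0.07,"rx": 0,"ry": 0,"rz": 0},
    {"x": -0.01,"y": -0.075,"z": -0.07,"rx": 0,"ry": 0,"rz": 0},
    {"x": -0.015,"y": -0.11,"z": -0.07,"rx": 0,"ry": 0,"rz": 0},
    {"x": -0.02,"y": -0.145,"z": -0.07,"rx": 0,"ry": 0,"rz": 0},
    {"x": -0.025,"y": -0.18,"z": -0.07,"rx": 0,"ry": 0,"rz": 0},
    {"x": -0.029,"y": -0.21,"z": -0.07,"rx": 0,"ry": 0,"rz": 0},
    {"x": -0.032,"y": -0.23,"z": -0.07,"rx": 0,"ry": 0,"rz": 0},
    {"x": -0.0327,"y": -0.237,"z": -0.07,"rx": 0,"ry": 0,"rz": 0},
  ],
)

```text
time: 17.22
tcp_pos: [0.4563, 0.1645, 0.0729]
tool_rot: [-3.141, 0.002, -0.114]
contact_force: [1.0, 0.4, -0.7]
width: 0.174
```

>>> play_rows(
  commands=[
    {"x": 0,"y": 0,"z": 0,"rx": 0,"ry": 0,"rz": 0},
    {"x": 0,"y": 0,"z": 0,"rx": 0,"ry": 0,"rz": 0},
    {"x": 0,"y": 0,"z": 0,"rx": 0,"ry": 0,"rz": 0},
    {"x": 0,"y": 0,"z": 0,"rx": 0,"ry": 0,"rz": 0},
  ],
)

```text
time: 17.55
tcp_pos: [0.4574, 0.158, 0.0732]
tool_rot: [3.139, 0.001, -0.123]
contact_force: [-0.6, 0.5, -0.7]
width: 0.171
```

```bash
python3 d.py .4578 .160 .0131 -.12; python3 - <<'E'
from h import *
from plant import manip
c=manip.capture("scene");crop(c["image"],330,140,490,260,4,"pics/s14.png")
E
```

```text
t 17.55 tcp [0.4574 0.158  0.0732] rot [ 3.139e+00  1.000e-03 -1.230e-01] F [-0.6  0.5 -0.7] w 0.171
[0.4578, 0.16, 0.0131, -0.12] shift [ 0.0003 -0.0022  0.0601] turn [ 0.0023  0.0013 -0.003 ]
```

View pics/s14.png

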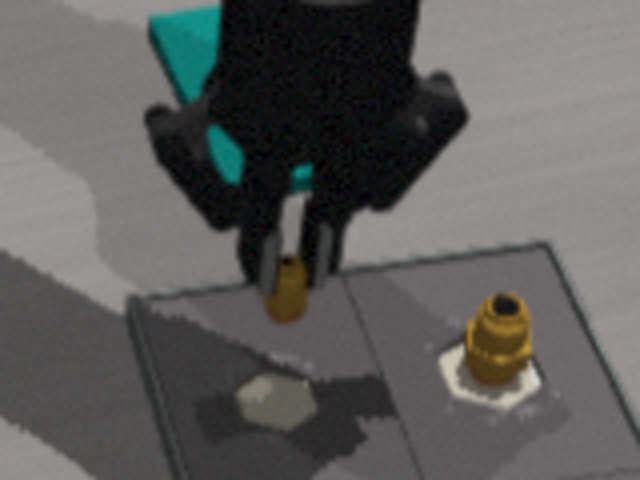

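>>> play_rows(
  commands=[
    {"x": 0,"y": -0.001,"z": 0.02,"rx": 0,"ry": 0,"rz": 0},
    {"x": 0,"y": -0.001,"z": 0.038,"rx": 0,"ry": 0,"rz": 0},
    {"x": 0,"y": -0.001,"z": 0.05,"rx": 0,"ry": 0,"rz": 0},
    {"x": 0,"y": -0.001,"z": 0.056,"rx": 0,"ry": 0,"rz": 0},
    {"x": 0,"y": -0.001,"z": 0.058,"rx": 0,"ry": 0,"rz": 0},
    {"x": 0,"y": -0.001,"z": 0.059,"rx": 0,"ry": 0,"rz": 0},
    {"x": 0,"y": -0.001,"z": 0.0605,"rx": 0,"ry": 0,"rz": 0},
    {"x": 0,"y": -0.001,"z": 0.0605,"rx": 0,"ry": 0,"rz": 0},
    {"x": 0,"y": -0.001,"z": 0.0605,"rx": 0,"ry": 0,"rz": 0},
  ],
)

```text
time: 18.35
tcp_pos: [0.4579, 0.161, 0.0135]
tool_rot: [3.141, 0.0, -0.12]
contact_force: [0.3, -0.1, 0.1]
width: 0.176
```

```bash
python3 d.py .4578 .160 .0131 -.12; python3 - <<'E'
from h import *
from plant import manip
c=manip.capture("scene");crop(c["image"],330,170,490,290,4,"pics/s15.png")
E
```

```text
t 18.35 tcp [0.4579 0.161  0.0135] rot [ 3.141  0.    -0.12 ] F [ 0.3 -0.1  0.1] w 0.176
[0.4578, 0.16, 0.0131, -0.12] shift [0.     0.001  0.0004] turn [ 0.0008  0.0001 -0.0004]
```

View pics/s15.png

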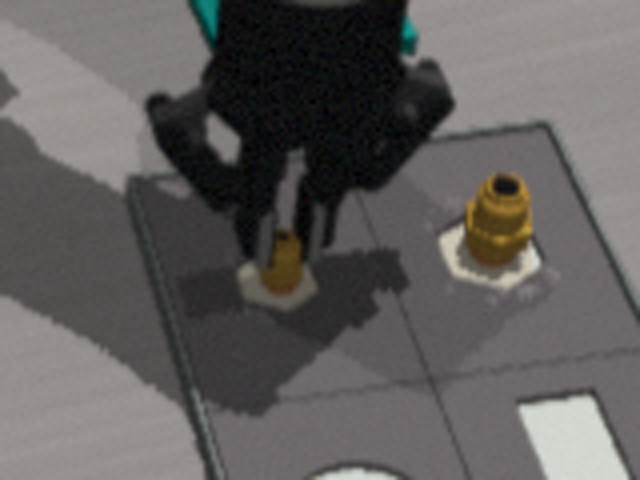

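Inside the pocket, about 0.4 mm above the floor. One small step down, then release and rise.

>>> play_rows(
  commands=[
    {"x": 0,"y": 0,"z": 0.001,"rx": 0,"ry": 0,"rz": 0},
    {"x": 0,"y": 0,"z": 0.001,"rx": 0,"ry": 0,"rz": 0},
    {"x": 0,"y": 0,"z": 0.001,"rx": 0,"ry": 0,"rz": 0},
  ],
)

```text
time: 18.65
tcp_pos: [0.4583, 0.1612, 0.0131]
tool_rot: [3.141, -0.001, -0.12]
contact_force: [-1.1, -0.6, 8.2]
width: 0.169
```

>>> play_rows(
  commands=[
    {"x": 0,"y": 0,"z": 0,"rx": 0,"ry": 0,"rz": 0},
    {"x": 0,"y": 0,"z": 0,"rx": 0,"ry": 0,"rz": 0},
    {"x": 0,"y": 0,"z": 0,"rx": 0,"ry": 0,"rz": 0},
    {"x": 0,"y": 0,"z": 0,"rx": 0,"ry": 0,"rz": 0},
    {"x": 0,"y": 0,"z": -0.02,"rx": 0,"ry": 0,"rz": 0},
    {"x": 0,"y": 0,"z": -0.05,"rx": 0,"ry": 0,"rz": 0},
    {"x": 0,"y": 0,"z": -0.08,"rx": 0,"ry": 0,"rz": 0},
    {"x": 0,"y": 0,"z": -0.08,"rx": 0,"ry": 0,"rz": 0},
    {"x": 0,"y": 0,"z": -0.08,"rx": 0,"ry": 0,"rz": 0},
  ],
  jaw=45,
)

```text
time: 19.4
tcp_pos: [0.4587, 0.1615, 0.0934]
tool_rot: [-3.141, -0.002, -0.12]
contact_force: [0.6, 0.1, 0.0]
width: 0.447
```

```bash
python3 d.py .6207 -.0945 .06 -.12; python3 - <<'E'
from h import *
from plant import manip
c=manip.capture("scene");crop(c["image"],330,170,490,290,4,"pics/s16.png")
E
```

```text
t 19.4 tcp [0.4587 0.1615 0.0934] rot [-3.141e+00 -2.000e-03 -1.200e-01] F [0.6 0.1 0. ] w 0.447
[0.6207, -0.0945, 0.06, -0.12] shift [0.1915 0.2347 0.0337] turn [-0.0006 -0.0022 -0.0004]
```

View pics/s16.png

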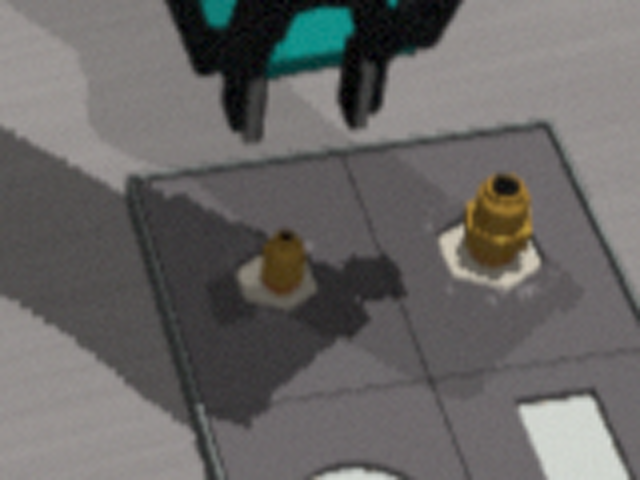

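Both fittings stand upright in their own pockets. Bumper next.

>>> play_rows(
  commands=[
    {"x": 0.02,"y": 0.024,"z": 0,"rx": 0,"ry": 0,"rz": 0},
    {"x": 0.045,"y": 0.055,"z": 0,"rx": 0,"ry": 0,"rz": 0},
    {"x": 0.07,"y": 0.086,"z": 0,"rx": 0,"ry": 0,"rz": 0},
    {"x": 0.095,"y": 0.116,"z": 0,"rx": 0,"ry": 0,"rz": 0},
    {"x": 0.12,"y": 0.147,"z": 0.01,"rx": 0,"ry": 0,"rz": 0},
    {"x": 0.145,"y": 0.178,"z": 0.02,"rx": 0,"ry": 0,"rz": 0},
    {"x": 0.168,"y": 0.206,"z": 0.03,"rx": 0,"ry": 0,"rz": 0},
    {"x": 0.184,"y": 0.225,"z": 0.033,"rx": 0,"ry": 0,"rz": 0},
    {"x": 0.1915,"y": 0.2345,"z": 0.033,"rx": 0,"ry": 0,"rz": 0},
    {"x": 0.1915,"y": 0.2345,"z": 0.033,"rx": 0,"ry": 0,"rz": 0},
    {"x": 0.1915,"y": 0.2345,"z": 0.033,"rx": 0,"ry": 0,"rz": 0},
    {"x": 0.1915,"y": 0.2345,"z": 0.033,"rx": 0,"ry": 0,"rz": 0},
  ],
  jaw=95,
)

```text
time: 20.45
tcp_pos: [0.6185, -0.0922, 0.0587]
tool_rot: [3.142, 0.003, -0.118]
contact_force: [0.6, 0.8, 0.0]
width: 0.948
```

>>> play_rows(
  commands=[
    {"x": 0,"y": 0,"z": 0,"rx": 0,"ry": 0,"rz": 0},
    {"x": 0,"y": 0,"z": 0,"rx": 0,"ry": 0,"rz": 0},
    {"x": 0,"y": 0,"z": 0,"rx": 0,"ry": 0,"rz": 0},
  ],
)

```text
time: 20.7
tcp_pos: [0.6193, -0.0935, 0.0594]
tool_rot: [3.141, 0.001, -0.118]
contact_force: [-0.7, -0.4, 0.2]
width: 0.947
```

```bash
python3 d.py .6207 -.0945 -.011 -.12; python3 - <<'E'
from h import *
from plant import manip
c=manip.capture("scene");crop(c["image"],210,260,360,380,4.5,"pics/s17.png")
E
```

```text
t 20.7 tcp [ 0.6193 -0.0935  0.0594] rot [ 3.141e+00  1.000e-03 -1.180e-01] F [-0.7 -0.4  0.2] w 0.947
[0.6207, -0.0945, -0.011, -0.12] shift [0.0015 0.0008 0.0704] turn [0.0009 0.0007 0.0016]
```

View pics/s17.png

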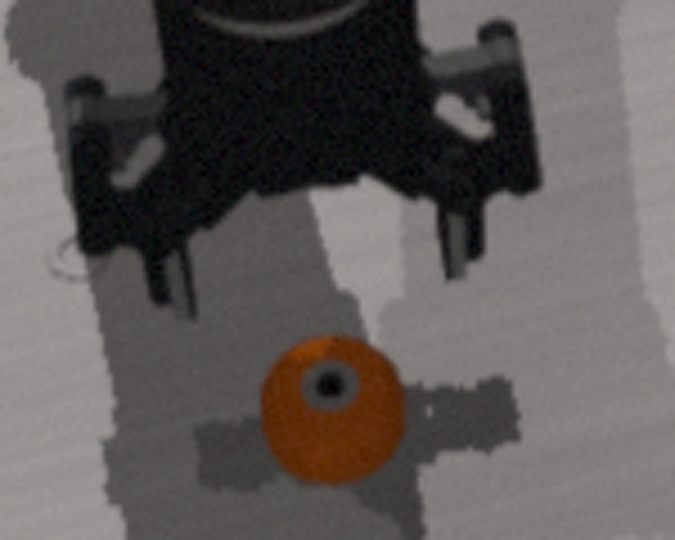

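The jaws straddle the bumper at crop (333,410). Lowering so the tips end 6 to 9 mm above the bench.

>>> play_rows(
  commands=[
    {"x": 0.0015,"y": 0.001,"z": 0.02,"rx": 0,"ry": 0,"rz": 0},
    {"x": 0.0015,"y": 0.001,"z": 0.04,"rx": 0,"ry": 0,"rz": 0},
    {"x": 0.0015,"y": 0.001,"z": 0.058,"rx": 0,"ry": 0,"rz": 0},
    {"x": 0.0015,"y": 0.001,"z": 0.066,"rx": 0,"ry": 0,"rz": 0},
    {"x": 0.0015,"y": 0.001,"z": 0.0695,"rx": 0,"ry": 0,"rz": 0},
    {"x": 0.0015,"y": 0.001,"z": 0.0695,"rx": 0,"ry": 0,"rz": 0},
    {"x": 0.0015,"y": 0.001,"z": 0.0695,"rx": 0,"ry": 0,"rz": 0},
    {"x": 0.0015,"y": 0.001,"z": 0.0695,"rx": 0,"ry": 0,"rz": 0},
  ],
)

```text
time: 21.42
tcp_pos: [0.6217, -0.0962, -0.0093]
tool_rot: [3.14, -0.001, -0.12]
contact_force: [-0.0, -0.1, 0.2]
width: 0.948
```

>>> play_rows(
  commands=[
    {"x": 0,"y": 0,"z": 0,"rx": 0,"ry": 0,"rz": 0},
    {"x": 0,"y": 0,"z": 0,"rx": 0,"ry": 0,"rz": 0},
    {"x": 0,"y": 0,"z": 0,"rx": 0,"ry": 0,"rz": 0},
    {"x": 0,"y": 0,"z": 0,"rx": 0,"ry": 0,"rz": 0},
    {"x": 0,"y": 0,"z": 0,"rx": 0,"ry": 0,"rz": 0},
    {"x": 0,"y": 0,"z": 0,"rx": 0,"ry": 0,"rz": 0},
    {"x": 0,"y": 0,"z": 0,"rx": 0,"ry": 0,"rz": 0},
  ],
  jaw=0,
  force=40,
)

```text
time: 22.0
tcp_pos: [0.6213, -0.0961, -0.0095]
tool_rot: [3.14, -0.0, -0.12]
contact_force: [-1.1, 0.4, 5.6]
width: 0.557
```

```bash
python3 d.py; python3 - <<'E'
from h import *
from plant import manip
c=manip.capture("scene");crop(c["image"],210,260,360,380,4.5,"pics/s18.png")
E
```

```text
t 22.0 tcp [ 0.6213 -0.0961 -0.0095] rot [ 3.14 -0.   -0.12] F [-1.1  0.4  5.6] w 0.557
```

View pics/s18.png

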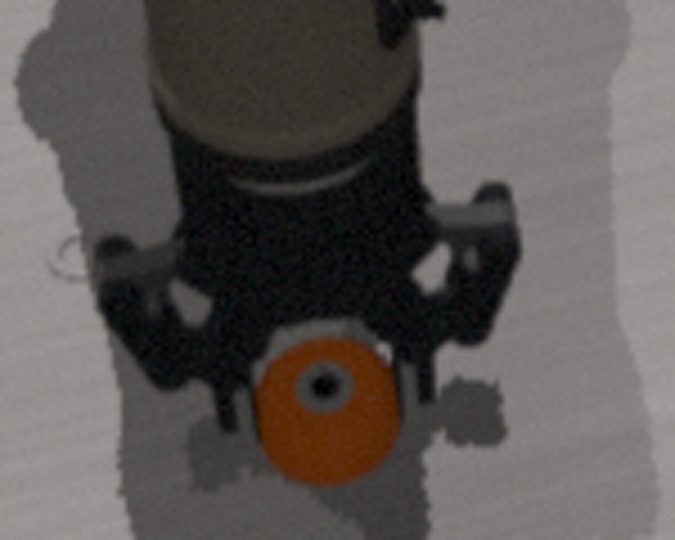

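Width 0.56, about 47 mm. Lifting and carrying it to the round pocket.

>>> play_rows(
  commands=[
    {"x": 0,"y": 0,"z": -0.02,"rx": 0,"ry": 0,"rz": 0},
    {"x": 0,"y": 0,"z": -0.045,"rx": 0,"ry": 0,"rz": 0},
    {"x": 0,"y": 0,"z": -0.065,"rx": 0,"ry": 0,"rz": 0},
    {"x": -0.002,"y": -0.01,"z": -0.07,"rx": 0,"ry": 0,"rz": 0},
    {"x": -0.009,"y": -0.04,"z": -0.07,"rx": 0,"ry": 0,"rz": 0},
    {"x": -0.017,"y": -0.075,"z": -0.07,"rx": 0,"ry": 0,"rz": 0},
    {"x": -0.025,"y": -0.11,"z": -0.07,"rx": 0,"ry": 0,"rz": 0},
    {"x": -0.033,"y": -0.145,"z": -0.07,"rx": 0,"ry": 0,"rz": 0},
    {"x": -0.041,"y": -0.18,"z": -0.07,"rx": 0,"ry": 0,"rz": 0},
    {"x": -0.047,"y": -0.21,"z": -0.07,"rx": 0,"ry": 0,"rz": 0},
    {"x": -0.051,"y": -0.229,"z": -0.07,"rx": 0,"ry": 0,"rz": 0},
    {"x": -0.0526,"y": -0.2354,"z": -0.07,"rx": 0,"ry": 0,"rz": 0},
  ],
)

```text
time: 23.05
tcp_pos: [0.5953, 0.1501, 0.0587]
tool_rot: [-3.14, 0.002, -0.114]
contact_force: [1.2, 0.9, -0.6]
width: 0.56
```

>>> play_rows(
  commands=[
    {"x": 0,"y": 0,"z": 0,"rx": 0,"ry": 0,"rz": 0},
    {"x": 0,"y": 0,"z": 0,"rx": 0,"ry": 0,"rz": 0},
    {"x": 0,"y": 0,"z": 0,"rx": 0,"ry": 0,"rz": 0},
    {"x": 0,"y": 0,"z": 0,"rx": 0,"ry": 0,"rz": 0},
  ],
)

```text
time: 23.38
tcp_pos: [0.5971, 0.1414, 0.0592]
tool_rot: [3.139, 0.001, -0.123]
contact_force: [-0.6, 0.5, -0.3]
width: 0.558
```

```bash
python3 d.py .5973 .1440 -.0005 -.12; python3 - <<'E'
from h import *
from plant import manip
c=manip.capture("scene");crop(c["image"],340,210,500,330,4,"pics/s19.png")
E
```

```text
t 23.38 tcp [0.5971 0.1414 0.0592] rot [ 3.139e+00  1.000e-03 -1.230e-01] F [-0.6  0.5 -0.3] w 0.558
[0.5973, 0.144, -0.0005, -0.12] shift [-0.0001 -0.0028  0.0597] turn [ 0.0026  0.0009 -0.0034]
```

View pics/s19.png

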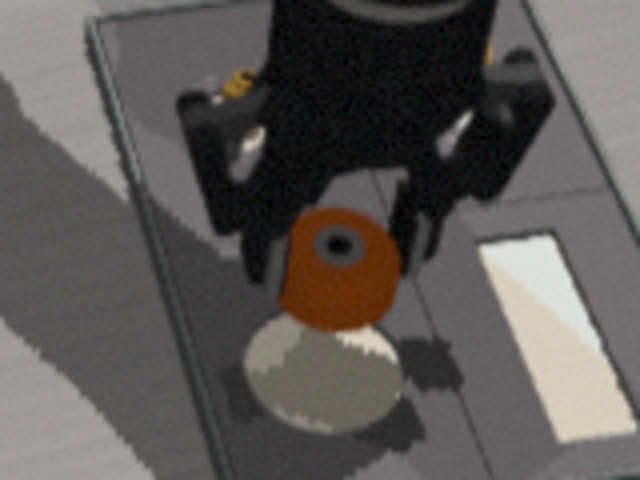

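>>> play_rows(
  commands=[
    {"x": 0,"y": -0.001,"z": 0.02,"rx": 0,"ry": 0,"rz": 0},
    {"x": 0,"y": -0.001,"z": 0.038,"rx": 0,"ry": 0,"rz": 0},
    {"x": 0,"y": -0.001,"z": 0.05,"rx": 0,"ry": 0,"rz": 0},
    {"x": 0,"y": -0.001,"z": 0.055,"rx": 0,"ry": 0,"rz": 0},
    {"x": 0,"y": -0.001,"z": 0.057,"rx": 0,"ry": 0,"rz": 0},
    {"x": 0,"y": -0.001,"z": 0.058,"rx": 0,"ry": 0,"rz": 0},
    {"x": 0,"y": -0.001,"z": 0.058,"rx": 0,"ry": 0,"rz": 0},
    {"x": 0,"y": -0.001,"z": 0.058,"rx": 0,"ry": 0,"rz": 0},
  ],
)

```text
time: 24.1
tcp_pos: [0.5976, 0.145, 0.0021]
tool_rot: [3.141, -0.0, -0.12]
contact_force: [0.2, -0.1, -0.6]
width: 0.56
```

```bash
python3 d.py .5973 .1440 -.0005 -.12; python3 - <<'E'
from h import *
from plant import manip
c=manip.capture("scene");crop(c["image"],340,230,500,350,4,"pics/s20.png")
E
```

```text
t 24.1 tcp [0.5976 0.145  0.0021] rot [ 3.141 -0.    -0.12 ] F [ 0.2 -0.1 -0.6] w 0.56
[0.5973, 0.144, -0.0005, -0.12] shift [-0.0002  0.001   0.0026] turn [ 0.0008 -0.0003 -0.0004]
```

View pics/s20.png

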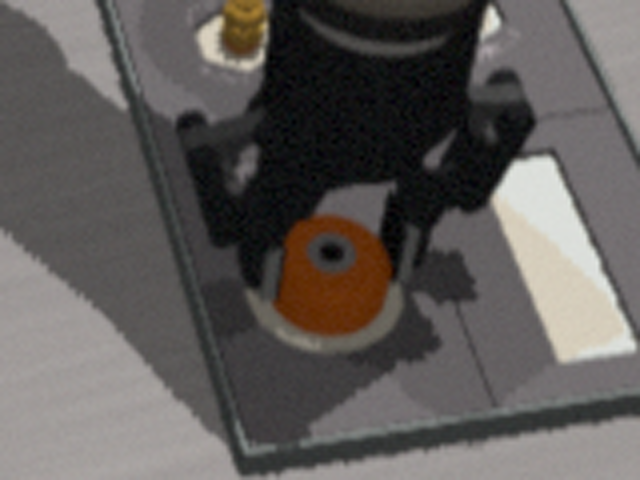

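>>> play_rows(
  commands=[
    {"x": 0,"y": 0.001,"z": 0.001,"rx": 0,"ry": 0,"rz": 0},
    {"x": 0,"y": 0.001,"z": 0.002,"rx": 0,"ry": 0,"rz": 0},
    {"x": 0,"y": 0.001,"z": 0.003,"rx": 0,"ry": 0,"rz": 0},
    {"x": 0,"y": 0.001,"z": 0.003,"rx": 0,"ry": 0,"rz": 0},
  ],
)

```text
time: 24.48
tcp_pos: [0.5971, 0.1438, -0.0005]
tool_rot: [3.14, 0.0, -0.12]
contact_force: [-2.9, -1.5, 10.4]
width: 0.559
```

```bash
python3 d.py
```

```text
t 24.48 tcp [ 5.971e-01  1.438e-01 -5.000e-04] rot [ 3.14  0.   -0.12] F [-2.9 -1.5 10.4] w 0.559
```

Contact at exactly the expected height, with the bumper on the floor. Releasing.

>>> play_rows(
  commands=[
    {"x": 0,"y": 0,"z": 0,"rx": 0,"ry": 0,"rz": 0},
    {"x": 0,"y": 0,"z": 0,"rx": 0,"ry": 0,"rz": 0},
    {"x": 0,"y": 0,"z": 0,"rx": 0,"ry": 0,"rz": 0},
    {"x": 0,"y": 0,"z": 0,"rx": 0,"ry": 0,"rz": 0},
    {"x": 0,"y": 0,"z": -0.02,"rx": 0,"ry": 0,"rz": 0},
    {"x": 0,"y": 0,"z": -0.05,"rx": 0,"ry": 0,"rz": 0},
    {"x": 0,"y": 0,"z": -0.08,"rx": 0,"ry": 0,"rz": 0},
    {"x": 0,"y": 0,"z": -0.08,"rx": 0,"ry": 0,"rz": 0},
    {"x": 0,"y": 0,"z": -0.08,"rx": 0,"ry": 0,"rz": 0},
  ],
  jaw=78,
)

```text
time: 25.23
tcp_pos: [0.5984, 0.1444, 0.0802]
tool_rot: [-3.141, -0.003, -0.12]
contact_force: [-0.6, 1.2, -0.6]
width: 0.777
```

```bash
python3 d.py .442 -.240 .07 -.13; python3 - <<'E'
from h import *
from plant import manip
c=manip.capture("scene");crop(c["image"],340,230,500,350,4,"pics/s21.png")
E
```

```text
t 25.23 tcp [0.5984 0.1444 0.0802] rot [-3.141e+00 -3.000e-03 -1.200e-01] F [-0.6  1.2 -0.6] w 0.777
[0.442, -0.24, 0.07, -0.13] shift [-0.1092  0.4004  0.0098] turn [-0.0004 -0.0028  0.0097]
```

View pics/s21.png

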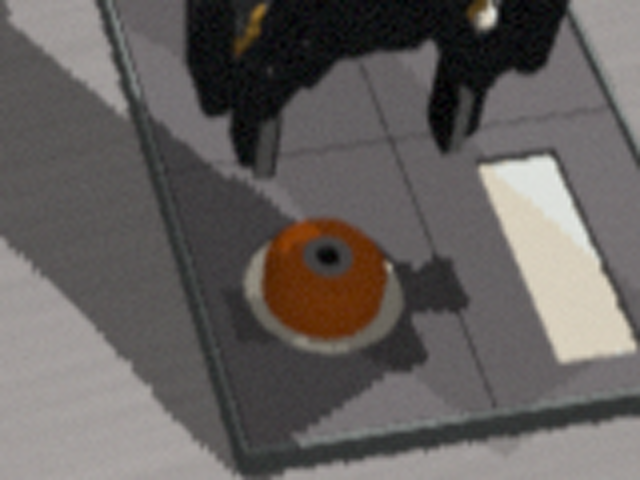

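The bumper is flat in its round pocket at crop (325,285). Now the pin.

>>> play_rows(
  commands=[
    {"x": -0.008,"y": 0.03,"z": 0,"rx": 0,"ry": 0,"rz": 0},
    {"x": -0.018,"y": 0.066,"z": 0,"rx": 0,"ry": 0,"rz": 0},
    {"x": -0.028,"y": 0.103,"z": 0,"rx": 0,"ry": 0,"rz": 0},
    {"x": -0.038,"y": 0.14,"z": 0,"rx": 0,"ry": 0,"rz": 0},
    {"x": -0.048,"y": 0.177,"z": 0,"rx": 0,"ry": 0,"rz": 0},
    {"x": -0.058,"y": 0.214,"z": 0,"rx": 0,"ry": 0,"rz": 0},
    {"x": -0.068,"y": 0.25,"z": 0,"rx": 0,"ry": 0,"rz": 0},
    {"x": -0.078,"y": 0.287,"z": 0,"rx": 0,"ry": 0,"rz": 0},
    {"x": -0.088,"y": 0.324,"z": 0,"rx": 0,"ry": 0,"rz": 0},
    {"x": -0.098,"y": 0.36,"z": 0,"rx": 0,"ry": 0,"rz": 0},
    {"x": -0.105,"y": 0.387,"z": 0,"rx": 0,"ry": 0,"rz": 0.01},
    {"x": -0.109,"y": 0.4,"z": 0,"rx": 0,"ry": 0,"rz": 0.01},
  ],
  jaw=60,
)

```text
time: 26.28
tcp_pos: [0.4373, -0.2439, 0.0777]
tool_rot: [3.139, 0.004, -0.136]
contact_force: [0.0, -0.3, 0.1]
width: 0.597
```

>>> play_rows(
  commands=[
    {"x": 0,"y": 0,"z": 0.01,"rx": 0,"ry": 0,"rz": 0},
    {"x": 0,"y": 0,"z": 0.01,"rx": 0,"ry": 0,"rz": 0},
    {"x": 0,"y": 0,"z": 0.01,"rx": 0,"ry": 0,"rz": 0},
    {"x": 0,"y": 0,"z": 0.01,"rx": 0,"ry": 0,"rz": 0},
    {"x": 0,"y": 0,"z": 0.01,"rx": 0,"ry": 0,"rz": 0},
  ],
)

```text
time: 26.7
tcp_pos: [0.4413, -0.2386, 0.0687]
tool_rot: [3.141, 0.001, -0.128]
contact_force: [-0.8, 0.7, -0.1]
width: 0.596
```

```bash
python3 d.py .442 -.240 -.010 -.13; python3 - <<'E'
from h import *
from plant import manip
c=manip.capture("scene");crop(c["image"],110,200,260,320,4.5,"pics/s22.png")
E
```

```text
t 26.7 tcp [ 0.4413 -0.2386  0.0687] rot [ 3.141e+00  1.000e-03 -1.280e-01] F [-0.8  0.7 -0.1] w 0.596
[0.442, -0.24, -0.01, -0.13] shift [0.001  0.0012 0.0787] turn [0.0008 0.0013 0.0023]
```

View pics/s22.png

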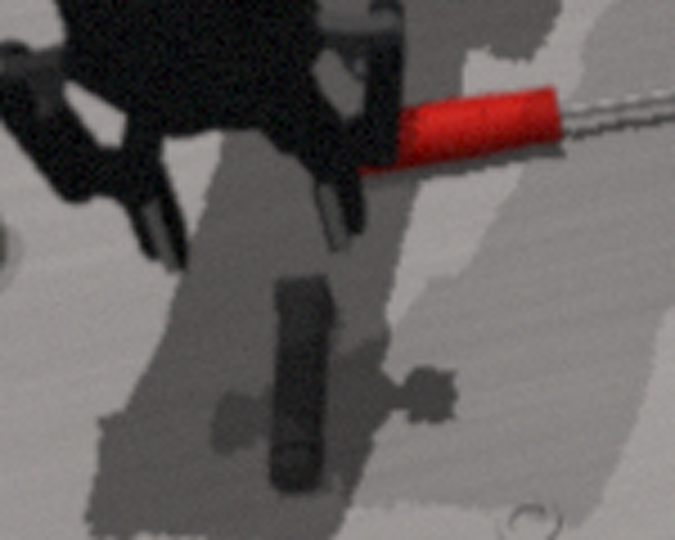

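The jaws straddle the pin at crop (303,385). Lowering so the tips end about 6.5 mm above the bench.

>>> play_rows(
  commands=[
    {"x": 0.001,"y": 0.001,"z": 0.02,"rx": 0,"ry": 0,"rz": 0},
    {"x": 0.001,"y": 0.001,"z": 0.045,"rx": 0,"ry": 0,"rz": 0},
    {"x": 0.001,"y": 0.001,"z": 0.065,"rx": 0,"ry": 0,"rz": 0},
    {"x": 0.001,"y": 0.001,"z": 0.074,"rx": 0,"ry": 0,"rz": 0},
    {"x": 0.001,"y": 0.001,"z": 0.0785,"rx": 0,"ry": 0,"rz": 0},
    {"x": 0.001,"y": 0.001,"z": 0.0785,"rx": 0,"ry": 0,"rz": 0},
    {"x": 0.001,"y": 0.001,"z": 0.0785,"rx": 0,"ry": 0,"rz": 0},
    {"x": 0.001,"y": 0.001,"z": 0.0785,"rx": 0,"ry": 0,"rz": 0},
  ],
)

```text
time: 27.42
tcp_pos: [0.4423, -0.2416, -0.0085]
tool_rot: [3.14, -0.001, -0.13]
contact_force: [-0.3, -0.9, -1.3]
width: 0.599
```

>>> play_rows(
  commands=[
    {"x": 0,"y": 0,"z": 0,"rx": 0,"ry": 0,"rz": 0},
    {"x": 0,"y": 0,"z": 0,"rx": 0,"ry": 0,"rz": 0},
    {"x": 0,"y": 0,"z": 0,"rx": 0,"ry": 0,"rz": 0},
    {"x": 0,"y": 0,"z": 0,"rx": 0,"ry": 0,"rz": 0},
    {"x": 0,"y": 0,"z": 0,"rx": 0,"ry": 0,"rz": 0},
    {"x": 0,"y": 0,"z": 0,"rx": 0,"ry": 0,"rz": 0},
    {"x": 0,"y": 0,"z": 0,"rx": 0,"ry": 0,"rz": 0},
    {"x": 0,"y": 0,"z": 0,"rx": 0,"ry": 0,"rz": 0},
  ],
  jaw=0,
  force=60,
)

```text
time: 28.08
tcp_pos: [0.442, -0.2414, -0.0086]
tool_rot: [3.14, -0.0, -0.131]
contact_force: [-1.2, 1.9, 7.6]
width: 0.203
```

```bash
python3 d.py; python3 - <<'E'
from h import *
from plant import manip
c=manip.capture("scene");crop(c["image"],110,200,260,320,4.5,"pics/s23.png")
E
```

```text
t 28.08 tcp [ 0.442  -0.2414 -0.0086] rot [ 3.14  -0.    -0.131] F [-1.2  1.9  7.6] w 0.203
```

View pics/s23.png

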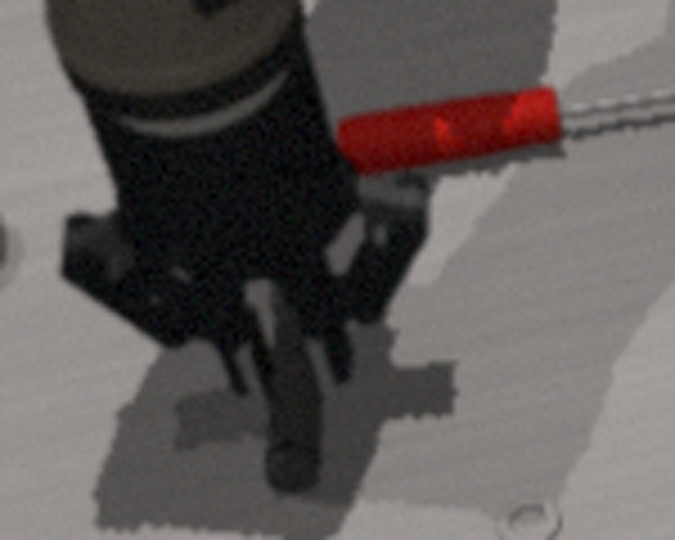

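Width 0.20, about 17 mm, and the pin is still straight along the tool. Lifting and carrying it to the slot.

>>> play_rows(
  commands=[
    {"x": 0,"y": 0,"z": -0.015,"rx": 0,"ry": 0,"rz": 0},
    {"x": 0,"y": 0,"z": -0.04,"rx": 0,"ry": 0,"rz": 0},
    {"x": 0,"y": 0,"z": -0.065,"rx": 0,"ry": 0,"rz": 0},
    {"x": 0,"y": 0,"z": -0.08,"rx": 0,"ry": 0,"rz": 0},
    {"x": 0,"y": 0,"z": -0.08,"rx": 0,"ry": 0,"rz": 0},
    {"x": 0,"y": 0,"z": -0.08,"rx": 0,"ry": 0,"rz": 0},
  ],
)

```text
time: 28.63
tcp_pos: [0.4418, -0.2413, 0.0708]
tool_rot: [3.14, -0.0, -0.13]
contact_force: [-0.2, 0.0, -3.7]
width: 0.201
```

```bash
python3 d.py .609 .2435 .0714 -.1087; python3 - <<'E'
from h import *
from plant import manip
c=manip.capture("scene");crop(c["image"],110,170,260,290,4.5,"pics/s24.png")
E
```

```text
t 28.63 tcp [ 0.4418 -0.2413  0.0708] rot [ 3.14 -0.   -0.13] F [-0.2  0.  -3.7] w 0.201
[0.609, 0.2435, 0.0714, -0.1087] shift [ 0.1028 -0.5024 -0.0014] turn [ 0.0017 -0.0005 -0.0216]
```

View pics/s24.png

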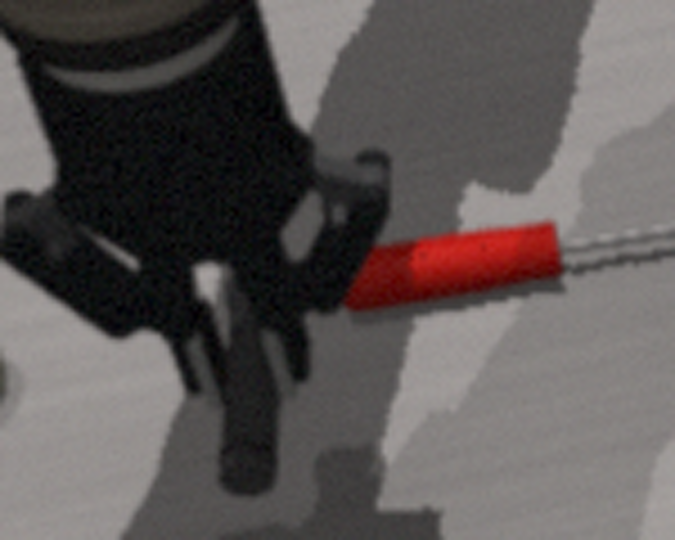

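>>> play_rows(
  commands=[
    {"x": 0.003,"y": -0.012,"z": 0,"rx": 0,"ry": 0,"rz": 0},
    {"x": 0.008,"y": -0.04,"z": 0,"rx": 0,"ry": 0,"rz": 0},
    {"x": 0.015,"y": -0.075,"z": 0,"rx": 0,"ry": 0,"rz": 0},
    {"x": 0.022,"y": -0.11,"z": 0,"rx": 0,"ry": 0,"rz": 0},
    {"x": 0.03,"y": -0.145,"z": 0,"rx": 0,"ry": 0,"rz": 0},
    {"x": 0.037,"y": -0.18,"z": 0,"rx": 0,"ry": 0,"rz": 0},
    {"x": 0.044,"y": -0.215,"z": 0,"rx": 0,"ry": 0,"rz": 0},
    {"x": 0.051,"y": -0.25,"z": 0,"rx": 0,"ry": 0,"rz": 0},
    {"x": 0.058,"y": -0.285,"z": 0,"rx": 0,"ry": 0,"rz": 0},
    {"x": 0.065,"y": -0.32,"z": 0,"rx": 0,"ry": 0,"rz": 0},
    {"x": 0.072,"y": -0.355,"z": 0,"rx": 0,"ry": 0,"rz": 0},
    {"x": 0.079,"y": -0.39,"z": 0,"rx": 0,"ry": 0,"rz": -0.01},
  ],
)

```text
time: 29.68
tcp_pos: [0.5694, 0.1366, 0.0676]
tool_rot: [3.139, 0.004, -0.12]
contact_force: [0.9, -0.6, -1.9]
width: 0.208
```

>>> play_rows(
  commands=[
    {"x": 0.008,"y": -0.035,"z": 0,"rx": 0,"ry": 0,"rz": -0.01},
    {"x": 0.015,"y": -0.068,"z": 0,"rx": 0,"ry": 0,"rz": -0.012},
    {"x": 0.02,"y": -0.095,"z": 0,"rx": 0,"ry": 0,"rz": -0.012},
    {"x": 0.0235,"y": -0.112,"z": 0,"rx": 0,"ry": 0,"rz": -0.012},
    {"x": 0.0235,"y": -0.112,"z": 0,"rx": 0,"ry": 0,"rz": -0.012},
    {"x": 0.0235,"y": -0.112,"z": 0,"rx": 0,"ry": 0,"rz": -0.012},
    {"x": 0.0235,"y": -0.112,"z": 0,"rx": 0,"ry": 0,"rz": -0.012},
    {"x": 0.0235,"y": -0.112,"z": 0,"rx": 0,"ry": 0,"rz": -0.012},
    {"x": 0.0235,"y": -0.112,"z": 0,"rx": 0,"ry": 0,"rz": -0.012},
  ],
)

```text
time: 30.43
tcp_pos: [0.607, 0.2418, 0.0691]
tool_rot: [3.139, 0.002, -0.11]
contact_force: [0.5, -0.1, -2.5]
width: 0.199
```

```bash
python3 d.py .609 .2435 .0004 -.1087; python3 - <<'E'
from h import *
from plant import manip
c=manip.capture("scene");crop(c["image"],390,210,550,330,4,"pics/s25.png")
c=manip.capture("top");crop(c["image"],130,100,290,220,4,"pics/t25.png")
E
```

```text
t 30.43 tcp [0.607  0.2418 0.0691] rot [ 3.139e+00  2.000e-03 -1.100e-01] F [ 0.5 -0.1 -2.5] w 0.199
[0.609, 0.2435, 0.0004, -0.1087] shift [ 0.0019 -0.0021  0.0687] turn [ 0.0026  0.0018 -0.0015]
```

View pics/s25.png

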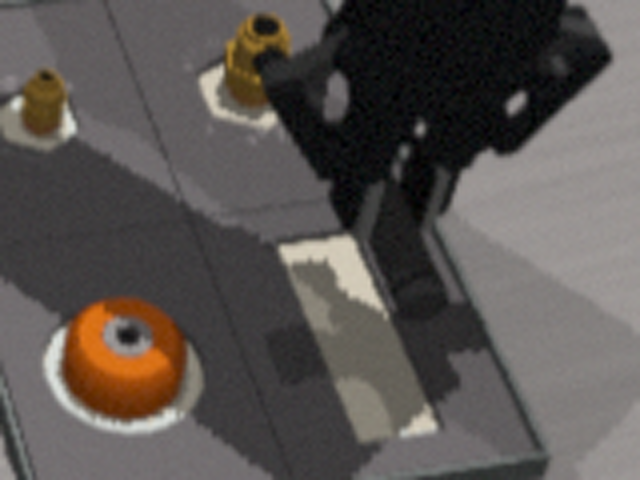

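View pics/t25.png

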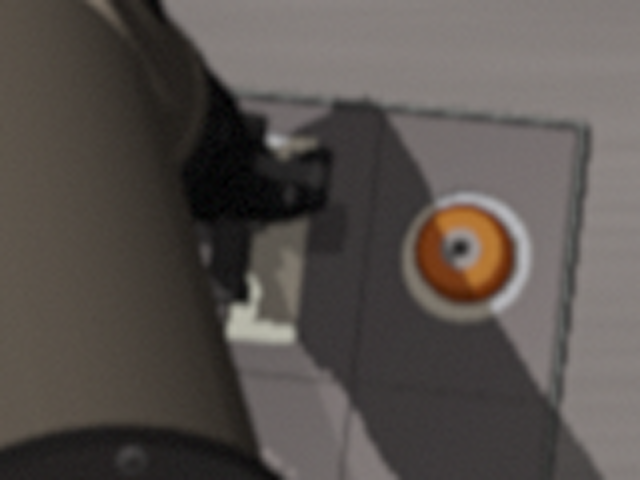

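>>> play_rows(
  commands=[
    {"x": 0.001,"y": -0.001,"z": 0.02,"rx": 0,"ry": 0,"rz": 0},
    {"x": 0.001,"y": -0.001,"z": 0.04,"rx": 0,"ry": 0,"rz": 0},
    {"x": 0.001,"y": -0.001,"z": 0.055,"rx": 0,"ry": 0,"rz": 0},
    {"x": 0.001,"y": -0.001,"z": 0.061,"rx": 0,"ry": 0,"rz": 0},
    {"x": 0.001,"y": -0.001,"z": 0.063,"rx": 0,"ry": 0,"rz": 0},
    {"x": 0.001,"y": -0.001,"z": 0.063,"rx": 0,"ry": 0,"rz": 0},
    {"x": 0.001,"y": -0.001,"z": 0.063,"rx": 0,"ry": 0,"rz": 0},
    {"x": 0.001,"y": -0.001,"z": 0.063,"rx": 0,"ry": 0,"rz": 0},
  ],
)

```text
time: 31.2
tcp_pos: [0.6092, 0.2448, 0.0079]
tool_rot: [3.141, -0.001, -0.108]
contact_force: [0.8, 0.1, -2.1]
width: 0.204
```

```bash
python3 d.py .609 .2435 .0004 -.1087; python3 - <<'E'
from h import *
from plant import manip
c=manip.capture("scene");crop(c["image"],390,210,550,330,4,"pics/s26.png")
E
```

```text
t 31.2 tcp [0.6092 0.2448 0.0079] rot [ 3.141e+00 -1.000e-03 -1.080e-01] F [ 0.8  0.1 -2.1] w 0.204
[0.609, 0.2435, 0.0004, -0.1087] shift [-0.0001  0.0013  0.0075] turn [ 0.0003 -0.0008  0.0003]
```

View pics/s26.png

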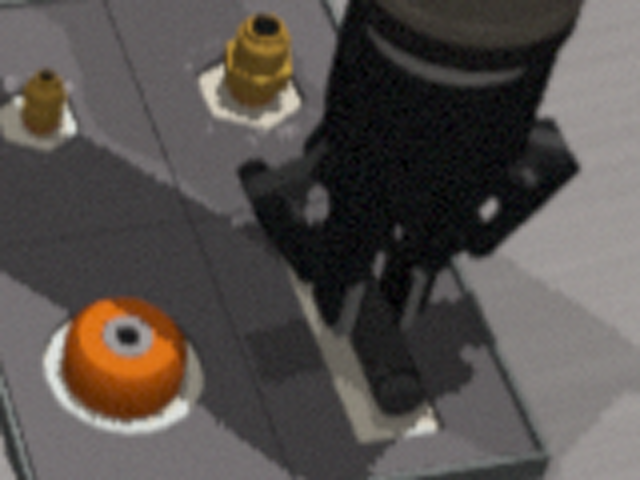

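The pin is aligned over the slot, its end at crop (400,390). Lowering the last 7 mm gently.

>>> play_rows(
  commands=[
    {"x": 0,"y": 0.001,"z": 0.002,"rx": 0,"ry": 0,"rz": 0},
    {"x": 0,"y": 0.001,"z": 0.004,"rx": 0,"ry": 0,"rz": 0},
    {"x": 0,"y": 0.001,"z": 0.005,"rx": 0,"ry": 0,"rz": 0},
    {"x": 0,"y": 0.001,"z": 0.006,"rx": 0,"ry": 0,"rz": 0},
    {"x": 0,"y": 0.001,"z": 0.006,"rx": 0,"ry": 0,"rz": 0},
  ],
)

```text
time: 31.67
tcp_pos: [0.6081, 0.2434, 0.0006]
tool_rot: [3.14, 0.001, -0.108]
contact_force: [0.8, 0.7, -1.7]
width: 0.199
```

>>> play_rows(
  commands=[
    {"x": 0,"y": 0,"z": 0.001,"rx": 0,"ry": 0,"rz": 0},
    {"x": 0,"y": 0,"z": 0.0015,"rx": 0,"ry": 0,"rz": 0},
    {"x": 0,"y": 0,"z": 0.0015,"rx": 0,"ry": 0,"rz": 0},
  ],
)

```text
time: 31.92
tcp_pos: [0.6082, 0.2434, 0.0005]
tool_rot: [3.14, 0.001, -0.108]
contact_force: [-3.6, -1.8, 8.4]
width: 0.206
```

```bash
python3 d.py .609 .2435 .0004 -.1087; python3 - <<'E'
from h import *
from plant import manip
c=manip.capture("scene");crop(c["image"],390,210,550,330,4,"pics/s27.png")
E
```

```text
t 31.92 tcp [6.082e-01 2.434e-01 5.000e-04] rot [ 3.14e+00  1.00e-03 -1.08e-01] F [-3.6 -1.8  8.4] w 0.206
[0.609, 0.2435, 0.0004, -0.1087] shift [ 0.0007 -0.0001  0.0001] turn [0.0014 0.001  0.0004]
```

View pics/s27.png

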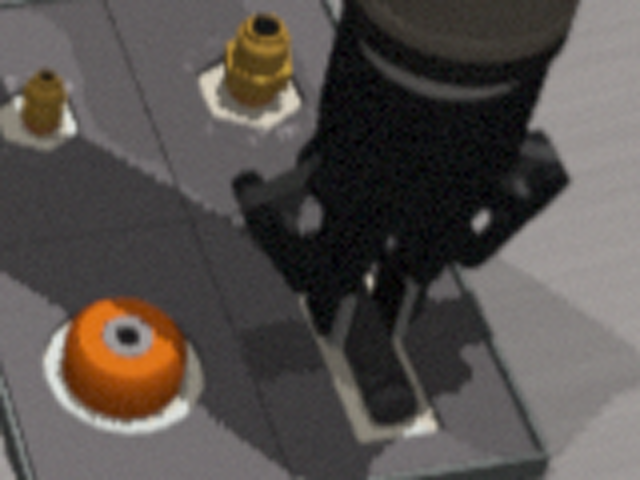

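On the floor: 8 N at the expected height. Releasing, rising, and backing away to a clear view.

>>> play_rows(
  commands=[
    {"x": 0,"y": 0,"z": 0,"rx": 0,"ry": 0,"rz": 0},
    {"x": 0,"y": 0,"z": 0,"rx": 0,"ry": 0,"rz": 0},
    {"x": 0,"y": 0,"z": 0,"rx": 0,"ry": 0,"rz": 0},
    {"x": 0,"y": 0,"z": 0,"rx": 0,"ry": 0,"rz": 0},
    {"x": 0,"y": 0,"z": -0.02,"rx": 0,"ry": 0,"rz": 0},
    {"x": 0,"y": 0,"z": -0.05,"rx": 0,"ry": 0,"rz": 0},
    {"x": 0,"y": 0,"z": -0.08,"rx": 0,"ry": 0,"rz": 0},
    {"x": 0,"y": 0,"z": -0.12,"rx": 0,"ry": 0,"rz": 0},
    {"x": 0,"y": 0,"z": -0.15,"rx": 0,"ry": 0,"rz": 0},
    {"x": 0,"y": 0,"z": -0.15,"rx": 0,"ry": 0,"rz": 0},
  ],
  jaw=50,
)

```text
time: 32.8
tcp_pos: [0.6125, 0.2454, 0.1566]
tool_rot: [-3.137, -0.009, -0.109]
contact_force: [0.4, -0.5, 0.7]
width: 0.502
```

>>> play_rows(
  commands=[
    {"x": 0,"y": 0.035,"z": 0,"rx": 0,"ry": 0,"rz": 0},
    {"x": 0,"y": 0.07,"z": 0,"rx": 0,"ry": 0,"rz": 0},
    {"x": 0,"y": 0.105,"z": 0,"rx": 0,"ry": 0,"rz": 0},
    {"x": 0,"y": 0.14,"z": 0,"rx": 0,"ry": 0,"rz": 0},
    {"x": 0,"y": 0.175,"z": 0,"rx": 0,"ry": 0,"rz": 0},
    {"x": 0,"y": 0.21,"z": 0,"rx": 0,"ry": 0,"rz": 0},
    {"x": 0,"y": 0.245,"z": 0,"rx": 0,"ry": 0,"rz": 0},
    {"x": 0,"y": 0.28,"z": 0,"rx": 0,"ry": 0,"rz": 0},
    {"x": 0,"y": 0.315,"z": 0,"rx": 0,"ry": 0,"rz": 0},
    {"x": 0,"y": 0.35,"z": 0,"rx": 0,"ry": 0,"rz": 0},
    {"x": 0,"y": 0.38,"z": 0,"rx": 0,"ry": 0,"rz": 0},
    {"x": 0,"y": 0.4,"z": 0,"rx": 0,"ry": 0,"rz": 0},
  ],
)

```text
time: 33.8
tcp_pos: [0.5642, -0.1583, 0.1496]
tool_rot: [3.139, 0.001, -0.112]
contact_force: [-0.2, 0.1, 0.2]
width: 0.504
```

```bash
python3 d.py; python3 - <<'E'
from h import *
from plant import manip
for n in("scene","top"):
    c=manip.capture(n);pickle.dump(c,open(n+"F.pkl","wb"))
    crop(c["image"],*((350,190,540,350) if n=="scene" else (150,110,290,280)),4 if n=="scene" else 3.5,f"pics/{n}F.png")
E
```

```text
t 33.8 tcp [ 0.5642 -0.1583  0.1496] rot [ 3.139e+00  1.000e-03 -1.120e-01] F [-0.2  0.1  0.2] w 0.504
```

View pics/sceneF.png

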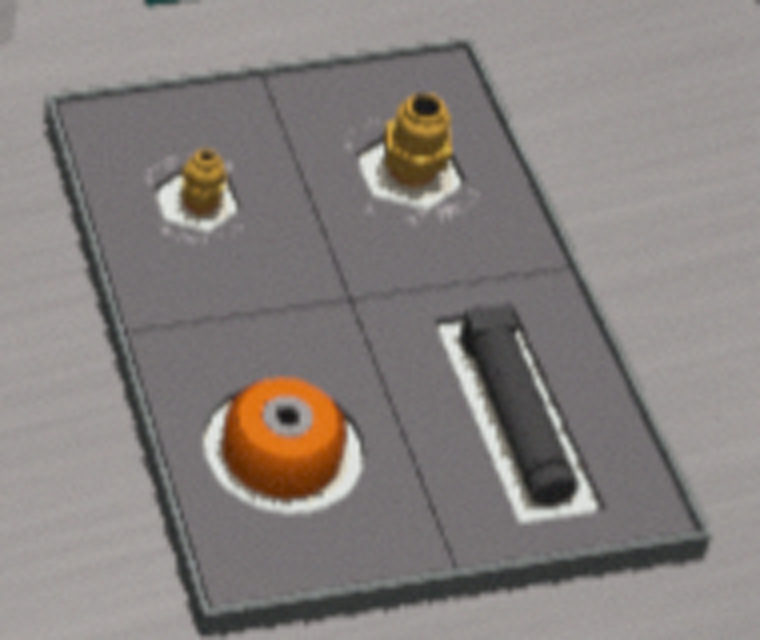

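View pics/topF.png

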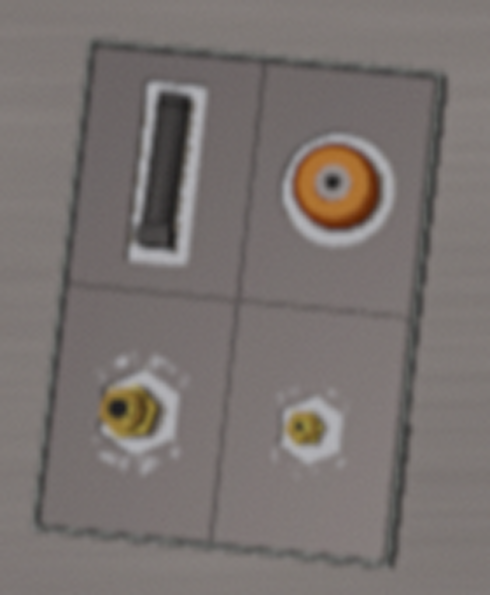

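All four parts sit in their pockets in both views. A final triangulation of the tops against the pocket centres.

```bash
python3 - <<'E'
from h import *
t,s=load("topF.pkl"),load("sceneF.pkl")
f=lambda c,x0,y0,k:[(c[0]+.5)/k-.5+x0,(c[1]+.5)/k-.5+y0]
T=lambda *c:f(c,150,110,3.5);S=lambda *c:f(c,350,190,4)
for n,a,b,g in [("large",T(118,408),S(425,104),(.469,.2595)),("small",T(300,427),S(207,155),(.4578,.1598)),("bumper",T(333,181),S(288,415),(.5968,.144))]:
    p,e=tri(t,a,s,b);print(n,p.round(4),"gap",round(e,4),"off mm",((p[:2]-g)*1e3).round(1))
h=onplane(t,[T(152,245),T(175,95)],.027);print("pin",h.round(4),h.mean(0).round(4),np.degrees(np.arctan2(*(h[1]-h[0])[[1,0]])))
E
```

```text
large [0.4681 0.2608 0.0521] gap 0.0008 off mm [-0.9  1.3]
small [0.4575 0.1621 0.039 ] gap 0.0021 off mm [-0.3  2.3]
bumper [0.5972 0.1434 0.0334] gap 0.001 off mm [ 0.4 -0.6]
pin [[0.5631 0.2477 0.027 ]
 [0.6495 0.2347 0.027 ]] [0.6063 0.2412 0.027 ] -8.590931131958454
```

```bash
python3 -c "
from plant import manip
print(manip.finish_job())"
```

```text
the job is handed in; nothing more can be done
None
```

I put all four parts away in their own inserts and handed the job in at about 34 s; no verdict was reported. The turquoise look-alike was not touched.

**What my last checks showed (two views, arm clear of the tray)**

| Part | Distance from pocket middle | Measured top height | Expected top height |
|---|---|---|---|
| Large fitting | about 1.6 mm | 52 mm | 53 mm |
| Small fitting | about 2.3 mm | 39 mm | 41 mm |
| Bumper | under 1 mm | 33 mm | 34 mm |
| Pin | about 3 to 4 mm | not measured | – |

- **Pin:** it lies about 2.5° off the slot line, measured from the top view only.
- **Seating:** each part met the pocket floor at the expected height with 6 to 10 N before I released it. Both fittings look upright and the bumper flat.

**What failed or disagreed**
- **First grasp missed:** I first closed the jaws above the large fitting and caught nothing; the fitting did not move.
- **Fingertip position:** the text puts the fingertips 8 mm ahead of the TCP. A gentle touch on the bench, up to about 31 N, showed them about 16 mm behind it, a 24 mm difference. I used the measured value for every later grasp and placement.
- **Jaw opening:** the reported width read about 2 to 3 mm less than the parts' stated diameters.

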